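# Take a bearing reading through the sander's inspection port

## Task

Push the swing cover on the bench sander's service panel right aside so that the inspection port is clear, then pick up the bearing tester, aim it squarely into the middle of the port and press its sprung nose gently on the bearing cap inside, about halfway in and never hard against its stop, holding it steady there for two seconds. Then lay the tester back in its own rest as you found it, nose forward, and leave the cover swung aside; do not knock over or shift the other things on the bench.

Things in the scene. Friction and masses are not known exactly. Their poses are not given: they have to be found in the camera images.
- sander: Bench sander, fixed, grey and heavy: foot 270 x 200 mm, about 225 mm tall at the disc at its back. Its front (-x of its own frame) is a flat service panel 170 mm wide and 170 mm long up the slope, leaning back 35 degrees from upright, so that it looks towards the robot and upward. Origin at table height; x runs from the panel towards the back, y to the left, z up.
- port: The inspection port: a round bore of 40 mm diameter in the service panel, behind the swing cover at the start. Origin at the centre of its mouth, flush with the panel's face, 115 mm above the table. z points straight out of the panel, x up the slope, y to the left as seen from the robot. Inside is a flat steel bearing cap across the bore and square to its axis; how deep it sits is not known: 6 to 20 mm behind the mouth, so it must be found by touch.
- cover (a joint): Angle of the swing cover over the port (rad): 0 hangs straight down and covers the port, up to 1.35 swung aside. It turns about the port's z axis at the pivot, so the disc goes to the right (-y of the port) and upward. It stays where it is left; moving it takes 2 to 3 N at the pin. From about 0.9 the bore is wholly clear. The cover is a steel disc of 54 mm diameter, 55 mm from the pivot, reaching 6 mm out from the panel.
- cover_pivot (a point): The cover's pivot on the panel face, 55 mm up the slope from the port's centre.
- cover_pin (a point): Point on the push pin's axis, 30 mm out from the panel face. The pin stands square to the panel at the centre of the cover's disc: 12 mm diameter, with a 16 mm round knob whose end is 50 mm out from the panel. It moves with the cover; meant to be pushed sideways.
- tester: Bearing tester, the long grey hand tool with a display, 186 mm long over all, 0.2 to 0.32 kg, balanced within 10 mm of its origin. Body 34 x 34 mm in section, from 68 mm behind to 55 mm ahead of the origin; then a cone from 27 to 20 mm diameter up to 83 mm, then the sprung nose. Origin on its axis, in the middle of the free length between the saddles, where it is gripped across y. x points along the axis to the nose, z up out of the display as it lies.
- nose_tip (a point): The round tip (14 mm diameter) of the tester's nose, on its axis 118 mm ahead of the tester's origin when the nose is out. It moves back into the tester as the nose is pressed.
- nose (a joint): How far the sprung nose is pressed in (m): 0 fully out, 0.014 against its stop. It takes 1 N to start and 0.5 N more for each millimetre (4.5 N halfway, 8 N at the stop).
- rest: The tester's rest, fixed: plywood base 150 x 80 x 14 mm with two U saddles, each 12 mm thick, at 47 mm ahead of and behind its origin; each U is 46 mm wide inside, its floor is 43 mm and its cheeks' tops 61 mm above the table. Origin on the table under its middle, x along the saddles. The tester lies in it with its origin 60 mm straight above and its x along the rest's x, nose towards +x. A second rest of the same kind holds the torch.
- torch: Bystander: black torch, 147 mm long, 32 mm wide grip, flared round head of 48 mm diameter; lies in the other rest like the tester does. Origin on its axis, 60 mm above the table.
- glue: Bystander: white glue bottle, 60 mm diameter, 170 mm tall, standing. Origin at the centre of its underside.
- tape: Bystander: roll of grey tape, 100 mm diameter, 48 mm high, lying flat. Origin at the centre of its underside.
- measure: Bystander: yellow tape measure, 72 x 40 x 66 mm. Origin at the centre of its underside.
- mug: Bystander: white mug, 80 mm diameter, 95 mm tall. Origin at the centre of its underside.
- hammer: Bystander: hammer lying on the table. Origin under its middle.
- driver: Bystander: screwdriver lying on the table. Origin under its middle.
- offcut: Bystander: wooden offcut, 140 x 70 x 22 mm, lying flat. Origin at the centre of its underside.
Not all that is in view belongs to the job. Leave any green or red look-alike of the rest alone.

How it is judged:
By the outcome, as a careful person would: the job done as asked, in the order asked, and still so for the second after the job is handed in, with the robot touching nothing.
It also fails if it takes over 70 s, if anything falls off the work surface, if the arm or the gripper's body presses on something with over 40 N, if the wrist force passes 120 N, or if a joint passes its speed limit or range.

## Robot

A 6-joint arm with a two-finger parallel gripper is mounted at the origin on the work surface. World frame = base frame: x ahead of the robot, y to its left, z up, the work surface at z = 0. Lengths are in m, angles in rad, forces in N, time in s.
With the tool pointing down it reaches from about 0.4 to 0.825 m from the base axis. Payload 7 kg.
Tool frame: the origin (TCP) lies midway between the tips of the shut fingers; the grasp point (between the pads) lies bot.grip_point_offset behind it (bot.grip_point_offset is the distance from the TCP to the grasp point, in m); z points along the fingers, y is the direction in which the jaws open and shut (so a half turn about z gives the same grasp; the last joint's range is limited). The gripper opens to 85 mm and grips with 20 to 120 N. Pads are 22 mm wide; open, the fingers measure 114 mm over their backs; the gripper's body (76 mm by 85 mm) begins 54 mm behind the grasp point. The pads swing forward as they close: fully open they stand 13 mm farther back than shut.
Start: joints at [1.449, 0.359, 0.012, 0, -1.224, -0.288], TCP at [0.269, 0.619, 0.203] pointing down, gripper open.
Joint ranges: [-3.07, 3.07], [-1.43, 2.12], [-1.02, 1.25], [-3.03, 1.67], [-3.05, -0], [-3.03, 3.03]. Speed limits (rad/s): [2.39, 2.39, 3.01, 3.14, 3.14, 3.14].

## Interface

Orientations are given as [roll, pitch, yaw] about the fixed x, y, z axes, in that order (R = Rz(yaw) Ry(pitch) Rx(roll)).
In Python, from cell import bot gives the robot as it stands.
- The arm moves only by the tool step_arm, never from a script. Its argument "deltas" is a list of rows, each an object of numbers: "tx", "ty", "tz": the shift along the world's x, y, z in m; "rx", "ry", "rz": the turn, a rotation vector about the world's x, y, z in degrees. A call has exactly 8 rows; each row is the pose to reach, as a shift and turn from the pose commanded when the call began; what a row does not reach only later rows make up. A row lasts 1/8 s, in which the tool goes at most 62.5 mm and 10.7 degrees, less where a joint would pass 70% of its speed; a pose out of reach is approached as far as the arm can. A call with a gripper value outside its range is refused whole. "jaw" is the opening, from 0 (shut) to 1 (fully open), set as the call begins (left out, the last holds). The fingers move at their own pace and stop on an object; "force" is the grip in N (left out, the last holds). Time passes only in rows, so rows that repeat a pose let the fingers close, or fill a call up. It gives the time, the measured TCP pose, the force and the opening at its end, in the units of the state.
- bot.observe(): the state, without advancing time (a new reading comes with each control period).
- bot.grab_frame(name): name is "scene" or "top"; returns (picture, depth): 480x640x3 uint8, blue, green, red; 480x640 float32, m along the optical axis (not along the pixel's ray), 0 where there is no reading.
- bot.camera_info(name): a dict with "fx", "fy", "cx", "cy" (pixels), "T" (4x4, takes a point from camera to world coordinates). Camera axes: x right, y down, z forward; pixel columns grow to the right and rows downward; lengths in m; the calibration is good to about 2 mm. A picture is of the moment at which its call begins. camera_info takes no time and is no camera call.
- bot.close_job(): hands the job in, once; it reports no verdict.
Trained networks look in the newest picture that a camera, given by its name, has taken for a name from the list of things; names that differ only in an ending like _2 or _b are one class to them, and where a whole thing is asked for, a point or a joint stands for the part that bears it (a point fixed in the world has none). Each returns a list of dicts, best first, with "confidence" (0 to 1); they miss things now and then, are a little off and sometimes report something else, mostly with a low value. They report only what shows in the picture. A call takes as long as a camera call. They do not tell look-alikes from the thing itself.
- bot.spot_in(thing, camera): "uv" ([column, row] in pixels, amid what is visible of it).
- bot.outline_of(thing, camera): "mask" (480x640 bool, what is visible of it) and "uv" ([column, row] in pixels, amid what is visible of it).
The state is a dict: "t": time; "qpos": joint angles; "qvel": joint speeds; "tau": joint torques, N m; "position": TCP position; "ee_rot": TCP orientation; "ft_force": force on the tool from outside, world axes, zero at the start; "torque": the same for the moment, N m; "grip_width": finger opening in m.
Only numpy, scipy, OpenCV 4.12 (cv2) and the standard library are available. Lean on these libraries where they do the work, as an engineer would, in place of code of your own. Each camera call takes 0.05 s, during which the arm holds its last target.

## Working session

There is one attempt and no reset: what is moved stays moved. The work goes in short steps, Python scripts to look and compute and a tool call to move; the robot and the scene stay as the last step left them, time stands still between calls to the robot, and variables do not carry over. Pictures are saved under pics/ and viewed, and the job is handed in when it is done.

Besides the shell and the picture viewer there is one more tool, called after "Emit:" as name(argument=value, ...) on one line, values as JSON. step_arm: Moves the arm, as the interface text tells. Its arguments: {"type":"object","properties":{"deltas":{"type":"array"},"jaw":{"type":"number"},"force":{"type":"number"}},"required":["deltas"]}

```bash
mkdir -p pics; ls; python3 - <<'E'
from cell import bot
import cv2,numpy as np
s=bot.observe(); print({k:np.round(v,3) for k,v in s.items()}, bot.grip_point_offset)
for c in("scene","top"):
    im,d=bot.grab_frame(c); cv2.imwrite(f"pics/{c}0.png",im); np.save(f"{c}0.npy",d)
    i=bot.camera_info(c); print(c,i["fx"],i["fy"],i["cx"],i["cy"],np.round(i["T"],3).tolist())
E
```

```text
pics
{'t': np.float64(0.0), 'qpos': array([ 1.449,  0.359,  0.011, -0.   , -1.224, -0.288]), 'qvel': array([-0.001,  0.   ,  0.001,  0.002,  0.   , -0.001]), 'tau': array([-1.0000e-03, -5.8332e+01,  2.9341e+01,  6.9370e+00, -6.0000e-03,
       -0.0000e+00]), 'position': array([0.269, 0.619, 0.202]), 'ee_rot': array([ 3.14, -0.  , -0.41]), 'ft_force': array([ 0.48 , -0.505, -0.946]), 'torque': array([-0.03 ,  0.031, -0.003]), 'grip_width': np.float64(0.085)} 0.0187
scene 565.9443827200295 565.9443827200295 313.25930419335543 242.69572780999536 [[-0.755, 0.44, -0.486, 1.311], [0.656, 0.509, -0.558, 0.913], [0.002, -0.74, -0.673, 1.228], [0.0, 0.0, 0.0, 1.0]]
top 570.489589519458 570.489589519458 321.05403882533267 255.74475981994843 [[-0.038, -0.979, 0.202, 0.206], [-0.999, 0.039, -0.003, -0.009], [-0.005, -0.202, -0.979, 1.57], [0.0, 0.0, 0.0, 1.0]]
```

View pics/scene0.png

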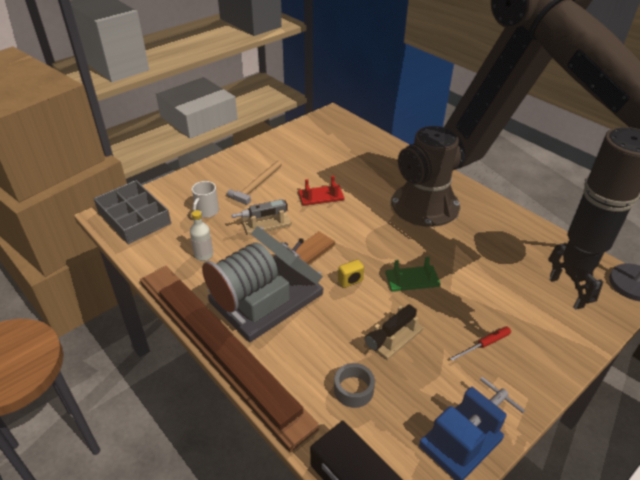

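View pics/top0.png

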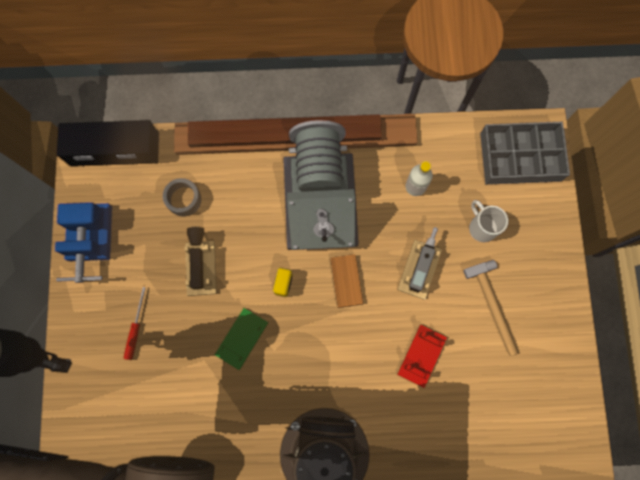

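The top view has x up and y left. The tester lies in the plain wooden rest at about (422,265), with its nose up and to the right. The torch's rest is at (200,262). The green (242,338) and red (423,355) rests are empty look-alikes. The sander panel is at (322,222), with the cover pin in its middle. Next I'll measure.

```bash
cat > h.py <<'E'
from cell import bot
import cv2,numpy as np
from scipy.spatial.transform import Rotation as R
def cloud(cam,d):
    i=bot.camera_info(cam); v,u=np.mgrid[0:480,0:640]
    P=np.stack([(u-i["cx"])/i["fx"]*d,(v-i["cy"])/i["fy"]*d,d],-1)
    return P@i["T"][:3,:3].T+i["T"][:3,3]
def proj(cam,p):
    i=bot.camera_info(cam); T=i["T"]; c=(np.atleast_2d(p)-T[:3,3])@T[:3,:3]
    return np.stack([c[:,0]/c[:,2]*i["fx"]+i["cx"],c[:,1]/c[:,2]*i["fy"]+i["cy"]],-1)
E
python3 - <<'E'
from h import *
for c in("top","scene"):
    im,d=bot.grab_frame(c); P=cloud(c,d); np.save(c+"P.npy",P); np.save(c+"d.npy",d)
    big=cv2.resize(im[180:320,270:470] if c=="top" else im[180:330,190:340],None,fx=4,fy=4,interpolation=cv2.INTER_CUBIC); cv2.imwrite(f"pics/{c}_crop.png",big)
    for n in ["tester","sander","cover","cover_pin","nose_tip","rest","glue","measure","offcut"]:
        r=bot.outline_of(n,c)
        for k,q in enumerate(r[:3]):
            m=q["mask"]&(d>0); X=P[m]
            print(c,n,round(q["confidence"],2),np.round(q["uv"]),m.sum(),np.round(np.median(X,0),3) if len(X) else "",np.round(X.min(0),3),np.round(X.max(0),3))
            np.save(f"m_{c}_{n}_{k}.npy",q["mask"])
E
```

```text
top tester 0.75 [424. 266.] 744 [ 0.478 -0.283  0.077] [ 0.409 -0.329  0.008] [ 0.58  -0.245  0.088]
top sander 0.94 [318. 187.] 8252 [ 0.68  -0.017  0.168] [ 0.537 -0.119 -0.008] [0.912 0.082 0.233]
top cover 0.41 [409. 269.] 799 [ 0.471 -0.274  0.016] [ 0.399 -0.346 -0.004] [ 0.557 -0.223  0.071]
top cover_pin 0.76 [323. 226.] 433 [ 0.581 -0.022  0.134] [ 0.537 -0.05   0.079] [0.618 0.003 0.178]
top nose_tip 0.5 [435. 234.] 55 [ 0.573 -0.324  0.066] [ 0.554 -0.344 -0.004] [ 0.588 -0.314  0.078]
top rest 0.77 [412. 267.] 915 [ 0.475 -0.276  0.016] [ 0.397 -0.35  -0.006] [ 0.559 -0.221  0.074]
top rest 0.76 [422. 357.] 1650 [ 0.243 -0.273  0.016] [ 0.162 -0.342 -0.004] [ 0.324 -0.208  0.069]
top rest 0.62 [240. 337.] 1650 [0.307 0.209 0.015] [0.226 0.14  0.001] [0.389 0.282 0.069]
top glue 0.83 [420. 181.] 631 [ 0.708 -0.285  0.111] [ 0.689 -0.331 -0.005] [ 0.75  -0.262  0.176]
top glue 0.58 [134. 338.] 400 [0.318 0.502 0.023] [0.263 0.474 0.003] [0.457 0.526 0.032]
top measure 0.92 [284. 280.] 451 [0.45  0.091 0.065] [ 0.416  0.066 -0.006] [0.5   0.116 0.075]
top offcut 0.93 [347. 2
[... 377 characters left out ...]

scene cover_pin 0.46 [297. 244.] 103 [ 0.564 -0.015  0.139] [ 0.464 -0.168  0.001] [0.616 0.001 0.175]
scene rest 0.82 [413. 278.] 1151 [0.311 0.219 0.016] [ 0.214  0.144 -0.003] [0.39  0.287 0.069]
scene rest 0.74 [324. 194.] 774 [ 0.245 -0.265  0.016] [ 0.149 -0.343 -0.004] [ 0.327 -0.2    0.067]
scene rest 0.61 [264. 222.] 637 [ 0.485 -0.27   0.015] [ 0.404 -0.348 -0.003] [ 0.649 -0.086  0.196]
scene glue 0.91 [197. 237.] 780 [ 0.73  -0.271  0.09 ] [ 0.63  -0.462 -0.004] [ 0.753 -0.254  0.177]
scene measure 0.96 [349. 270.] 528 [0.462 0.109 0.056] [0.401 0.029 0.002] [0.494 0.126 0.074]
scene offcut 0.76 [316. 247.] 671 [ 0.444 -0.069  0.022] [ 0.361 -0.118 -0.003] [ 0.514 -0.035  0.033]
```

View pics/top_crop.png

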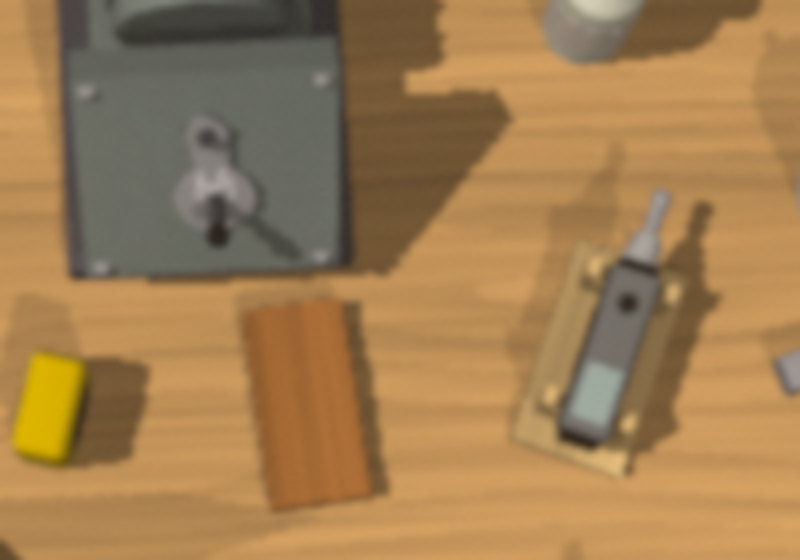

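```bash
cat > m1.py <<'E'
from h import *
P=np.load("topP.npy");d=np.load("topd.npy")
m=np.load("m_top_sander_0.npy")&(d>0)
pin=np.load("m_top_cover_pin_0.npy")
X=P[m&~cv2.dilate(pin.astype(np.uint8),np.ones((5,5))).astype(bool)]
X=X[(X[:,0]>0.53)&(X[:,0]<0.68)&(X[:,2]>0.05)&(X[:,2]<0.17)]
# ransac plane
rng=np.random.default_rng(0);best=None
for _ in range(500):
    a=X[rng.choice(len(X),3,False)];n=np.cross(a[1]-a[0],a[2]-a[0]);n/=np.linalg.norm(n)+1e-12
    k=np.abs((X-a[0])@n)<.003
    if best is None or k.sum()>best.sum():best=k
Y=X[best];c=Y.mean(0);n=np.linalg.svd(Y-c)[2][2];n*=-np.sign(n[0])
print("plane n",n,"c",c,len(Y),"lean",np.degrees(np.arcsin(n[2])),"yaw",np.degrees(np.arctan2(-n[1],-n[0])))
print("x at z=.115,y=c",c[0]-(n[2]*(.115-c[2]))/n[0], "y range",Y[:,1].min(),Y[:,1].max(),Y[:,2].min(),Y[:,2].max())
yaw=np.arctan2(-n[1],-n[0])
rx=np.array([np.cos(yaw),np.sin(yaw),0]);ry=np.array([-np.sin(yaw),np.cos(yaw),0])
q=(Y-c)@ry; print("y extent rel c",np.percentile(q,[0.5,1,2,50,98,99,99.5]))
# pin points above plane
Z=P[pin&(d>0)]; h=(Z-c)@n
u=np.cross(ry,n);u*=np.sign(u[2])
for lo,hi in((.004,.009),(.012,.038),(.036,.053)):
    k=(h>lo)&(h<hi);print(lo,k.sum(),np.round(np.median(Z[k],0),4),"slope,lat rel c",np.round(np.median((Z[k]-c)@u),4),np.round(np.median((Z[k]-c)@ry),4),np.round(h[k].max(),4))
# tester
m=np.load("m_top_tester_0.npy")&(d>0);T=P[m];T=T[T[:,2]>.07]
t=T[(T[:,2]>.074)]
cc=t[:,:2].mean(0);ax=np.linalg.svd(t[:,:2]-cc,full_matrices=False)[2][0];ax*=np.sign(ax[0]);
s=(t[:,:2]-cc)@ax;l=(t[:,:2]-cc)@[-ax[1],ax[0]]
print("tester body",cc,"yaw",np.degrees(np.arctan2(ax[1],ax[0])),np.percentile(s,[1,99]),np.percentile(l,[2,98]),np.median(t[:,2]))
E
python3 m1.py
```

```text
plane n [-0.82193444 -0.00857227  0.56951759] c [ 0.57963507 -0.01719832  0.11508722] 1449 lean 34.71659285714966 yaw 0.5975377731629165
x at z=.115,y=c 0.5795746376511591 y range -0.10403628937385631 0.06618050915436999 0.05503642690606614 0.16997390340876817
y extent rel c [-0.08598956 -0.08569564 -0.08349458  0.0181357   0.07992581  0.08133157
  0.08192953]
0.004 227 [ 0.5837 -0.0202  0.1319] slope,lat rel c 0.0161 -0.0033 0.009
0.012 37 [ 0.5645 -0.0223  0.1359] slope,lat rel c 0.0068 -0.0053 0.0369
0.036 31 [ 0.5447 -0.0228  0.1458] slope,lat rel c 0.0047 -0.0053 0.0529
tester body [ 0.47242417 -0.28223335] yaw -22.594324259953698 [-0.06367018  0.07218359] [-0.01593397  0.01618716] 0.07824090790596017
```

The crop shows the tester, with its display, in the plain wooden rest at (422,262) in the full top view. It is the only long grey tool with a display, so it is the one meant. The cover pin stands at (323,228) and its pivot is about (322,214). I'll refine the poses a little and start moving to the left side of the pin.

Emit:
step_arm(deltas=[{"tx":0.02,"ty":-0.055,"rz":-9},{"tx":0.05,"ty":-0.11,"rz":-19},{"tx":0.08,"ty":-0.165,"rz":-29},{"tx":0.11,"ty":-0.22,"rz":-39},{"tx":0.14,"ty":-0.275,"rz":-49},{"tx":0.17,"ty":-0.33,"rz":-59},{"tx":0.2,"ty":-0.38,"rz":-69},{"tx":0.22,"ty":-0.43,"rz":-79}], jaw=0)

```text
validation failed for argument at $.de...
```

```bash
cat > go.py <<'E'
from h import *
import sys
def plan(p,Rg):
    s=bot.observe(); R0=R.from_euler("xyz",s["ee_rot"])
    dr=(Rg*R0.inv()).as_rotvec(degrees=True)
    print("t",round(s["t"],2),"pos",np.round(s["position"],4),"rpy",np.round(s["ee_rot"],3),"F",np.round(s["ft_force"],1),"q",np.round(s["qpos"],2),"w",round(float(s["grip_width"]),4))
    print("dT",np.round(np.array(p)-s["position"],4),"dR",np.round(dr,2))
E
python3 - <<'E'
from go import *
plan([.543,.05,.16],R.from_rotvec([-30,0,0],degrees=True)*R.from_euler("xyz",[np.pi,0,-np.pi]))
P=np.load("topP.npy");d=np.load("topd.npy")
for c in("top","scene"):
    P=np.load(c+"P.npy");d=np.load(c+"d.npy")
    m=np.load(f"m_{c}_tester_0.npy")&(d>0);T=P[m];T=T[T[:,2]>.073]
    a=np.radians(-22.6);ax=np.array([np.cos(a),np.sin(a)]);o=np.array([.4724,-.2822])
    s=(T[:,:2]-o)@ax;l=(T[:,:2]-o)@[-ax[1],ax[0]]
    for lo in np.arange(-.09,.13,.01):
        k=(s>lo)&(s<lo+.01)
        if k.sum()>3:print(c,round(lo,3),k.sum(),np.round([l[k].min(),l[k].max(),np.median(l[k]),np.median(T[k,2])],4))
E
```

```text
t 1.1 pos [0.2689 0.6191 0.2029] rpy [-3.142 -0.    -0.41 ] F [-0.4  0.3 -0.1] q [ 1.45  0.36  0.01  0.   -1.22 -0.29] w 0.0854
dT [ 0.2741 -0.5691 -0.0429] dR [  -8.45  -40.66 -151.75]
top -0.07 14 [-0.0126  0.0116 -0.0008  0.0755]
top -0.06 42 [-0.0162  0.0167 -0.0013  0.078 ]
top -0.05 47 [-0.0169  0.0166  0.0012  0.0789]
top -0.04 47 [-0.0158  0.0168  0.0003  0.0781]
top -0.03 41 [-0.016   0.0169  0.0007  0.0785]
top -0.02 45 [-0.0163  0.0162 -0.0001  0.0783]
top -0.01 41 [-0.016   0.017   0.001   0.0781]
top -0.0 41 [-0.0154  0.0171 -0.001   0.0793]
top 0.01 39 [-0.0169  0.0169  0.0019  0.0777]
top 0.02 48 [-0.0168  0.0158 -0.0002  0.0778]
top 0.03 44 [-0.0165  0.0159 -0.0007  0.0785]
top 0.04 41 [-0.0168  0.016  -0.0027  0.0778]
top 0.05 34 [-0.0137  0.0162  0.0007  0.0775]
top 0.06 17 [-0.0093  0.0135  0.0009  0.0741]
top 0.07 11 [-0.0084  0.0069 -0.0028  0.0741]
scene -0.07 7 [-0.0151  0.0182 -0.0015  0.0746]
scene -0.06 19 [-0.0127  0.0212  0.0064  0.0791]
scene -0.05 22 [-0.0121  0.0228  0.0065  0.0776]
scene -0.04 19 [-0.0109  0.0213  0.0065  0.0779]
scene -0.03 17 [-0.0132  0.0189  0.009   0.078 ]
scene -0.02 25 [-0.0168  0.0266  0.0077  0.0779]
scene -0.01 21 [-0.0137  0.0282  0.0076  0.0776]
scene -0.0 22 [-0.0106  0.0242  0.0082  0.078 ]
scene 0.01 19 [-0.0122  0.0252  0.0053  0.0772]
scene 0.02 19 [-0.0108  0.0311  0.01    0.0779]
scene 0.03 20 [-0.0073  0.0254  0.0117  0.0767]
scene 0.04 19 [-0.0141  0.0237  0.01    0.0776]
scene 0.05 13 [-0.0078  0.0241  0.0114  0.0774]
scene 0.06 4 [-0.0004  0.0168  0.0063  0.0761]
```

Emit:
step_arm(deltas=[{"tx":0.02,"ty":-0.055,"tz":0,"rx":0,"ry":0,"rz":-9},{"tx":0.05,"ty":-0.11,"tz":0,"rx":0,"ry":0,"rz":-19},{"tx":0.08,"ty":-0.165,"tz":0,"rx":0,"ry":0,"rz":-29},{"tx":0.11,"ty":-0.22,"tz":0,"rx":0,"ry":0,"rz":-39},{"tx":0.14,"ty":-0.275,"tz":0,"rx":0,"ry":0,"rz":-49},{"tx":0.17,"ty":-0.33,"tz":0,"rx":0,"ry":0,"rz":-59},{"tx":0.2,"ty":-0.38,"tz":0,"rx":0,"ry":0,"rz":-69},{"tx":0.22,"ty":-0.43,"tz":0,"rx":0,"ry":0,"rz":-79}], jaw=0)

```text
t: 2.1
position: [0.4899, 0.1873, 0.2032]
ee_rot: [-3.141, 0.0, -1.795]
ft_force: [0.7, 0.9, -0.9]
grip_width: -0.0002
```

```bash
python3 - <<'E'
from go import *
plan([.543,.06,.17],R.from_rotvec([-30,0,0],degrees=True)*R.from_euler("xyz",[np.pi,0,-np.pi]))
a=np.radians(-22.6);ax=np.array([np.cos(a),np.sin(a)]);o=np.array([.474,-.283])
for c in("top","scene"):
    P=np.load(c+"P.npy");d=np.load(c+"d.npy")
    Q=P[(np.abs(P[...,2]-.0775)<.003)&(d>0)]
    s=(Q[:,:2]-o)@ax;l=(Q[:,:2]-o)@[-ax[1],ax[0]];k=(abs(s)<.045)&(abs(l)<.04)
    print(c,k.sum(),np.percentile(l[k],[2,10,50,90,98]))
    # sander base / panel
    Q=P.reshape(-1,3); k=(Q[:,0]>.55)&(Q[:,0]<.63)&(Q[:,2]>.06)&(Q[:,2]<.165)&(Q[:,1]>-.1)&(Q[:,1]<.06)
    n=np.array([-.8219,-.0086,.5695]);h=(Q[k]-[.5796,-.0172,.1151])@n;h=h[abs(h)<.015];print(len(h),np.median(h),np.std(h))
E
```

```text
t 2.1 pos [0.4899 0.1873 0.2032] rpy [-3.141  0.    -1.795] F [ 0.7  0.9 -0.9] q [ 0.74  0.11 -0.32  0.   -1.14 -0.96] w -0.0002
dT [ 0.0531 -0.1273 -0.0332] dR [-25.27 -20.13 -75.3 ]
top 267 [-0.01643526 -0.0133732   0.00035083  0.01386526  0.01626254]
1887 0.0005040191050008653 0.00334417175436645
scene 135 [-0.01309973 -0.00859088  0.00710201  0.02000051  0.025409  ]
71 0.0038155218645292903 0.0037240757129814073
```

Emit:
step_arm(deltas=[{"tx":0.007,"ty":-0.016,"tz":0,"rx":-3.1,"ry":-2.5,"rz":-9.2},{"tx":0.013,"ty":-0.032,"tz":0,"rx":-6.2,"ry":-5,"rz":-18.5},{"tx":0.02,"ty":-0.048,"tz":0,"rx":-9.4,"ry":-7.5,"rz":-28},{"tx":0.027,"ty":-0.064,"tz":-0.005,"rx":-12.6,"ry":-10,"rz":-37.5},{"tx":0.033,"ty":-0.08,"tz":-0.01,"rx":-15.8,"ry":-12.5,"rz":-47},{"tx":0.04,"ty":-0.096,"tz":-0.02,"rx":-19,"ry":-15,"rz":-56.5},{"tx":0.047,"ty":-0.112,"tz":-0.025,"rx":-22.2,"ry":-17.6,"rz":-66},{"tx":0.053,"ty":-0.127,"tz":-0.033,"rx":-25.3,"ry":-20.1,"rz":-75.3}])

```text
t: 3.1
position: [0.5423, 0.0619, 0.17]
ee_rot: [-2.617, -0.002, -3.141]
ft_force: [-0.6, -0.1, 0.1]
grip_width: 0.0
```

```bash
python3 - <<'E'
from go import *
plan([.543,.012,.112],R.from_rotvec([-30,0,0],degrees=True)*R.from_euler("xyz",[np.pi,0,-np.pi]))
for c in("top","scene"):
    im,d=bot.grab_frame(c); 
    s=bot.observe();a=R.from_euler("xyz",s["ee_rot"]).as_matrix()
    for p in (s["position"],s["position"]-.03*a[:,2]):
        u=proj(c,p)[0].round().astype(int);cv2.circle(im,tuple(int(x) for x in u),1,(0,0,255),-1)
    u=u.astype(int)
    b=im[max(0,u[1]-80):u[1]+80,u[0]-80:u[0]+80];cv2.imwrite(f"pics/{c}_2.png",cv2.resize(b,None,fx=3.5,fy=3.5,interpolation=cv2.INTER_CUBIC));print(c,u)
E
cd pics; python3 -c "
import cv2,numpy as np
a=[cv2.resize(cv2.imread(f),(400,400)) for f in('top_2.png','scene_2.png')];cv2.imwrite('both_2.png',np.hstack(a))"
```

```text
t 3.1 pos [0.5423 0.0619 0.17  ] rpy [-2.617e+00 -2.000e-03 -3.141e+00] F [-0.6 -0.1  0.1] q [ 0.75  0.31 -0.42  0.4  -1.24 -2.53] w 0.0
dT [ 0.0007 -0.0499 -0.058 ] dR [ 0.06 -0.1  -0.01]
top [284 236]
scene [324 243]
```

View pics/both_2.png

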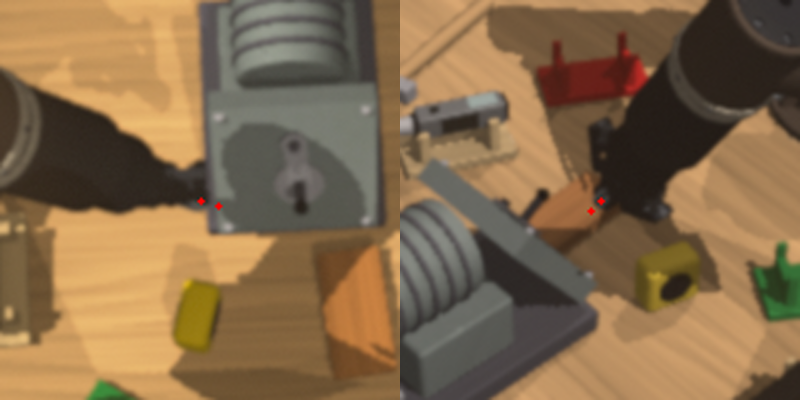

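```bash
python3 - <<'E'
from h import *
o=[]
for c in("top","scene"):
    im,d=bot.grab_frame(c); s=bot.observe();a=R.from_euler("xyz",s["ee_rot"]).as_matrix()
    u=proj(c,s["position"]-.03*a[:,2])[0];tc=proj(c,s["position"])[0]
    x,y=int(u[0])-25,int(u[1])-25
    b=im[y:y+50,x:x+50].astype(float);b=np.clip(255*(b/255)**.5,0,255).astype(np.uint8)
    b=cv2.resize(b,(400,400),interpolation=cv2.INTER_CUBIC)
    for p in(tc,u): cv2.circle(b,(int((p[0]-x+.5)*8),int((p[1]-y+.5)*8)),3,(0,0,255),1)
    o.append(b)
cv2.imwrite("pics/z2.png",np.hstack(o))
E
```

```text
(no output)
```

View pics/z2.png

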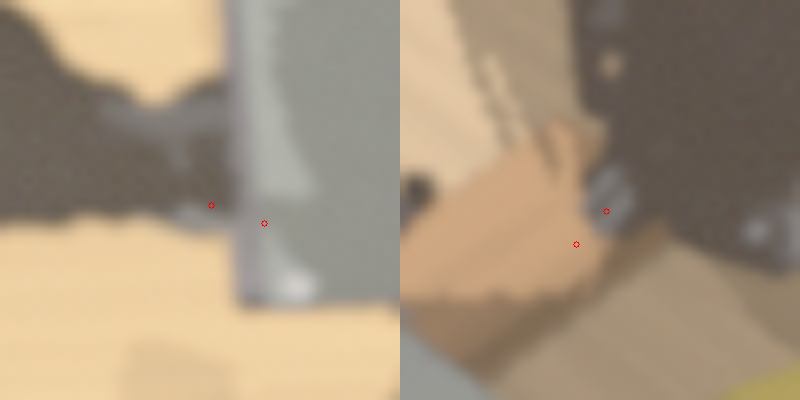

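```bash
python3 - <<'E'
from h import *
for c in("top","scene"):
    im,d=bot.grab_frame(c); s=bot.observe();a=R.from_euler("xyz",s["ee_rot"]).as_matrix()
    P=cloud(c,d)[d>0]; q=(P-s["position"])@a
    k=(abs(q[:,0])<.06)&(abs(q[:,1])<.08)&(q[:,2]>-.12)&(q[:,2]<.03)
    q=q[k];print(c,len(q))
    for lo in np.arange(-.12,.03,.01):
        r=q[(q[:,2]>=lo)&(q[:,2]<lo+.01)]
        if len(r):print(round(lo,2),len(r),np.round(np.r_[r[:,0].min(),r[:,0].max(),r[:,1].min(),r[:,1].max()],3))
E
```

```text
top 261
-0.12 58 [-0.021  0.018 -0.066  0.006]
-0.11 34 [ 0.008  0.018 -0.057  0.013]
-0.1 30 [ 0.004  0.017 -0.053  0.011]
-0.09 31 [-0.007  0.014 -0.042  0.026]
-0.08 29 [-0.006  0.013 -0.033  0.031]
-0.07 4 [ 0.008  0.012 -0.015  0.004]
-0.06 12 [ 0.006  0.011 -0.017  0.007]
-0.05 21 [-0.005  0.011 -0.02   0.003]
-0.04 9 [-0.004  0.012 -0.015 -0.   ]
-0.03 3 [ 0.006  0.009 -0.008  0.003]
0.01 5 [-0.06  -0.055 -0.     0.014]
0.02 25 [-0.06  -0.045 -0.013  0.019]
scene 438
-0.12 102 [-0.02   0.013 -0.061  0.062]
-0.11 75 [-0.02   0.004 -0.054  0.055]
-0.1 57 [-0.018  0.012 -0.049  0.047]
-0.09 81 [-0.014  0.01  -0.038  0.038]
-0.08 44 [-0.014  0.013 -0.035  0.03 ]
-0.07 18 [-0.013  0.005 -0.012  0.017]
-0.06 19 [-0.013 -0.001 -0.012  0.014]
-0.05 24 [-0.016  0.002 -0.012  0.014]
-0.04 8 [-0.01  -0.004 -0.011  0.011]
0.01 1 [-0.058 -0.058  0.017  0.017]
0.02 9 [-0.058 -0.049  0.005  0.028]
```

Emit:
step_arm(deltas=[{"tx":0,"ty":-0.005,"tz":-0.01,"rx":0,"ry":0,"rz":0},{"tx":0,"ty":-0.01,"tz":-0.02,"rx":0,"ry":0,"rz":0},{"tx":0,"ty":-0.015,"tz":-0.03,"rx":0,"ry":0,"rz":0},{"tx":0,"ty":-0.02,"tz":-0.04,"rx":0,"ry":0,"rz":0},{"tx":0,"ty":-0.025,"tz":-0.05,"rx":0,"ry":0,"rz":0},{"tx":0,"ty":-0.03,"tz":-0.055,"rx":0,"ry":0,"rz":0},{"tx":0,"ty":-0.035,"tz":-0.055,"rx":0,"ry":0,"rz":0},{"tx":0,"ty":-0.04,"tz":-0.055,"rx":0,"ry":0,"rz":0}])

```text
t: 4.4
position: [0.5422, 0.0219, 0.1151]
ee_rot: [-2.619, -0.004, -3.137]
ft_force: [-0.7, 0.5, 0.1]
grip_width: -0.0001
```

```bash
cat > z.py <<'E'
from h import *
import sys
def zoom(name,r=25,pts=None,g=.5):
    o=[]
    for c in("top","scene"):
        im,d=bot.grab_frame(c); s=bot.observe();a=R.from_euler("xyz",s["ee_rot"]).as_matrix()
        L=[s["position"],s["position"]-.02*a[:,2],s["position"]-.04*a[:,2]] if pts is None else pts
        uv=proj(c,np.array(L)); x,y=(uv.mean(0)-r).astype(int);x=max(0,min(x,640-2*r));y=max(0,min(y,480-2*r));k=400/(2*r)
        b=im[y:y+2*r,x:x+2*r].astype(float);b=(255*(b/255)**g).astype(np.uint8)
        b=cv2.resize(b,(400,400),interpolation=cv2.INTER_CUBIC)
        for p in uv: cv2.circle(b,(int((p[0]-x+.5)*k),int((p[1]-y+.5)*k)),3,(0,0,255),1)
        o.append(b);print(c,x,y,k)
    cv2.imwrite(f"pics/{name}.png",np.hstack(o))
E
python3 -c "
from z import *
zoom('z3',30)"
```

```text
top 273 211 6.666666666666667
scene 283 221 6.666666666666667
```

View pics/z3.png

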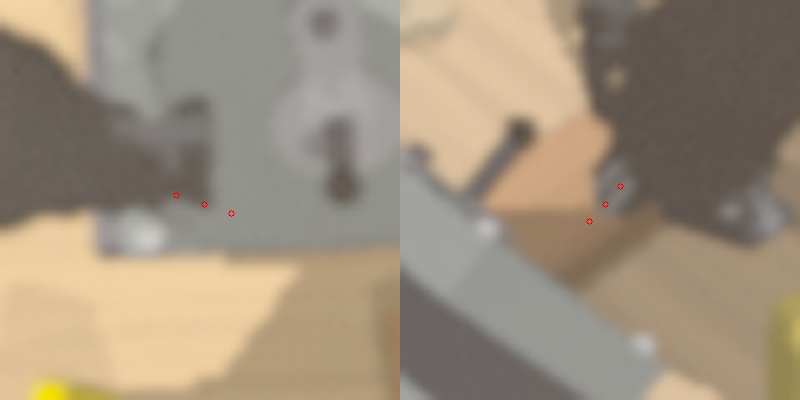

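Emit:
step_arm(deltas=[{"tx":0,"ty":-0.006,"tz":-0.006,"rx":0,"ry":0,"rz":0},{"tx":0,"ty":-0.014,"tz":-0.014,"rx":0,"ry":0,"rz":0},{"tx":0,"ty":-0.022,"tz":-0.021,"rx":0,"ry":0,"rz":0},{"tx":0,"ty":-0.026,"tz":-0.019,"rx":0,"ry":0,"rz":0},{"tx":0,"ty":-0.03,"tz":-0.017,"rx":0,"ry":0,"rz":0},{"tx":0,"ty":-0.034,"tz":-0.014,"rx":0,"ry":0,"rz":0},{"tx":0,"ty":-0.038,"tz":-0.012,"rx":0,"ry":0,"rz":0},{"tx":0,"ty":-0.042,"tz":-0.012,"rx":0,"ry":0,"rz":0}])

```text
t: 5.5
position: [0.5421, -0.02, 0.1032]
ee_rot: [-2.619, -0.003, -3.137]
ft_force: [0.1, 1.2, 0.0]
grip_width: 0.0
```

```bash
python3 -c "
from z import *
zoom('z4',30)
print(bot.observe()['ft_force'],bot.observe()['position'])"
```

```text
top 289 211 6.666666666666667
scene 273 216 6.666666666666667
[ 0.43049684 -0.01340045 -0.0838204 ] [ 0.54194586 -0.020166    0.10299819]
```

View pics/z4.png

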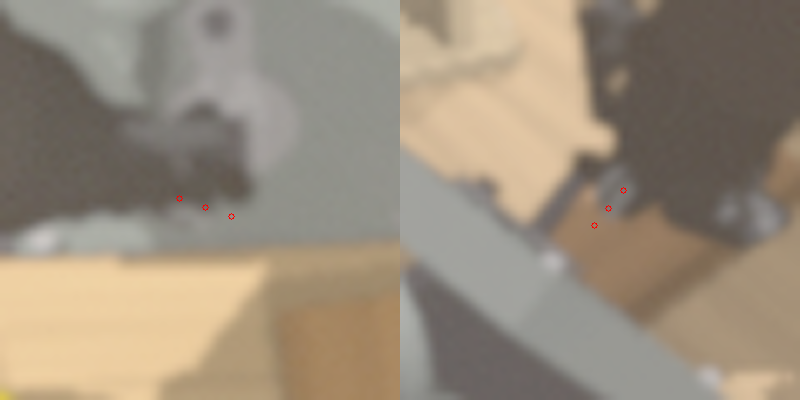

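Emit:
step_arm(deltas=[{"tx":0,"ty":-0.004,"tz":0.001,"rx":0,"ry":0,"rz":0},{"tx":0,"ty":-0.008,"tz":0.002,"rx":0,"ry":0,"rz":0},{"tx":0.001,"ty":-0.013,"tz":0.003,"rx":0,"ry":0,"rz":0},{"tx":0.002,"ty":-0.018,"tz":0.004,"rx":0,"ry":0,"rz":0},{"tx":0.003,"ty":-0.023,"tz":0.005,"rx":0,"ry":0,"rz":0},{"tx":0.004,"ty":-0.028,"tz":0.007,"rx":0,"ry":0,"rz":0},{"tx":0.005,"ty":-0.033,"tz":0.009,"rx":0,"ry":0,"rz":0},{"tx":0.006,"ty":-0.035,"tz":0.01,"rx":0,"ry":0,"rz":0}])

```text
t: 6.6
position: [0.5485, -0.0549, 0.1133]
ee_rot: [-2.619, -0.003, -3.137]
ft_force: [0.9, 3.4, 0.1]
grip_width: 0.0
```

```bash
python3 -c "
from z import *
zoom('z5',30)
print(bot.observe()['ft_force'],bot.observe()['position'])"
```

```text
top 302 207 6.666666666666667
scene 264 208 6.666666666666667
[1.79912564 2.35307109 0.7033347 ] [ 0.54844637 -0.0549384   0.11329815]
```

View pics/z5.png

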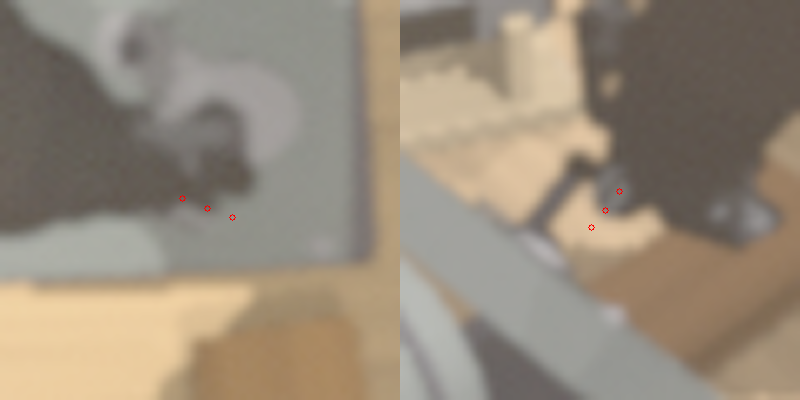

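The cover is swinging, with about 3 N on the finger. I'll carry on round the arc.

Emit:
step_arm(deltas=[{"tx":0.002,"ty":-0.004,"tz":0.003,"rx":0,"ry":0,"rz":0},{"tx":0.004,"ty":-0.008,"tz":0.006,"rx":0,"ry":0,"rz":0},{"tx":0.006,"ty":-0.012,"tz":0.009,"rx":0,"ry":0,"rz":0},{"tx":0.009,"ty":-0.015,"tz":0.013,"rx":0,"ry":0,"rz":0},{"tx":0.012,"ty":-0.018,"tz":0.017,"rx":0,"ry":0,"rz":0},{"tx":0.014,"ty":-0.02,"tz":0.021,"rx":0,"ry":0,"rz":0},{"tx":0.017,"ty":-0.022,"tz":0.024,"rx":0,"ry":0,"rz":0},{"tx":0.018,"ty":-0.023,"tz":0.026,"rx":0,"ry":0,"rz":0}])

```text
t: 7.7
position: [0.563, -0.0738, 0.1334]
ee_rot: [-2.628, -0.008, -3.138]
ft_force: [-17.4, 37.6, -22.7]
grip_width: -0.0002
```

```bash
python3 -c "
from z import *
zoom('z6',30)
print(bot.observe()['ft_force'],bot.observe()['position'])"
```

```text
top 309 200 6.666666666666667
scene 256 202 6.666666666666667
[-16.54957698  34.70985828 -19.05559232] [ 0.56291004 -0.07368706  0.13335718]
```

View pics/z6.png

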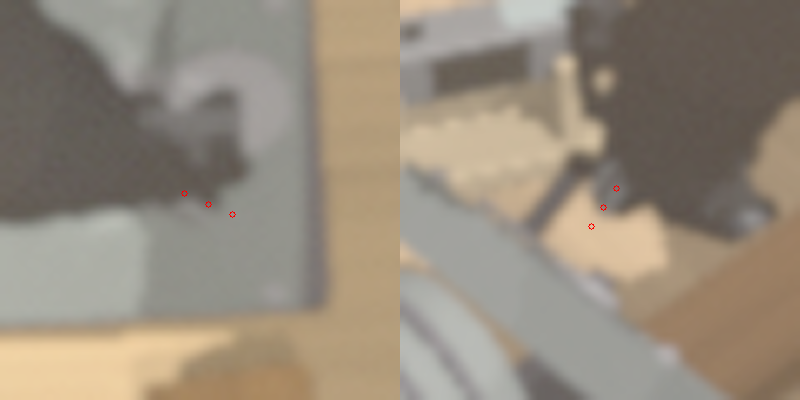

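It has reached the stop, with a force rise along the push direction. Backing off, then withdrawing outward and up.

Emit:
step_arm(deltas=[{"tx":-0.006,"ty":0.006,"tz":-0.006,"rx":0,"ry":0,"rz":0},{"tx":-0.01,"ty":0.02,"tz":-0.012,"rx":0,"ry":0,"rz":0},{"tx":-0.03,"ty":0.03,"tz":-0.005,"rx":0,"ry":0,"rz":0},{"tx":-0.07,"ty":0.03,"tz":0.02,"rx":0,"ry":0,"rz":0},{"tx":-0.1,"ty":0.03,"tz":0.06,"rx":6,"ry":0,"rz":0},{"tx":-0.13,"ty":-0.02,"tz":0.1,"rx":14,"ry":0,"rz":0},{"tx":-0.14,"ty":-0.07,"tz":0.13,"rx":22,"ry":0,"rz":0},{"tx":-0.14,"ty":-0.11,"tz":0.14,"rx":30,"ry":0,"rz":0}], jaw=1)

```text
t: 8.8
position: [0.4247, -0.1798, 0.2789]
ee_rot: [-3.117, -0.002, -3.136]
ft_force: [1.7, -0.2, -0.5]
grip_width: 0.0851
```

```bash
python3 - <<'E'
from go import *
from z import *
o=np.array([.5796,-.0195,.115])
zoom("z7",32,[o,o+.055*np.array([.57,0,.82])],.7)
a=np.radians(-22.6)
plan([.474,-.283,.15],R.from_euler("xyz",[np.pi,0,np.pi+a]))
E
```

```text
top 290 187 6.25
scene 255 216 6.25
t 8.9 pos [ 0.4237 -0.1862  0.278 ] rpy [-3.116 -0.005  3.133] F [-0.2  0.3  0.1] q [ 0.04 -0.05 -0.32  0.03 -1.3  -1.62] w 0.0859
dT [ 0.0503 -0.0968 -0.128 ] dR [  1.4   -0.58 -22.11]
```

View pics/z7.png

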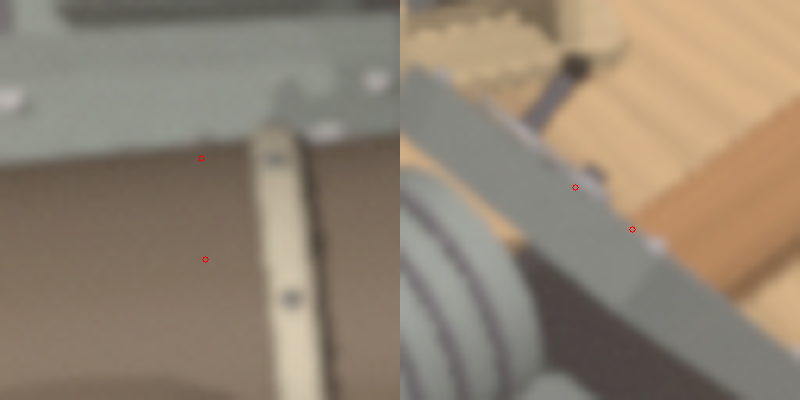

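Emit:
step_arm(deltas=[{"tx":0.006,"ty":-0.012,"tz":-0.01,"rx":0.2,"ry":0,"rz":-3},{"tx":0.012,"ty":-0.024,"tz":-0.02,"rx":0.4,"ry":-0.1,"rz":-6},{"tx":0.02,"ty":-0.04,"tz":-0.04,"rx":0.6,"ry":-0.2,"rz":-9},{"tx":0.028,"ty":-0.055,"tz":-0.06,"rx":0.8,"ry":-0.3,"rz":-12},{"tx":0.036,"ty":-0.07,"tz":-0.08,"rx":1,"ry":-0.4,"rz":-15},{"tx":0.044,"ty":-0.085,"tz":-0.1,"rx":1.2,"ry":-0.5,"rz":-18},{"tx":0.05,"ty":-0.095,"tz":-0.12,"rx":1.4,"ry":-0.5,"rz":-20},{"tx":0.05,"ty":-0.097,"tz":-0.13,"rx":1.4,"ry":-0.6,"rz":-22}], jaw=1)

```text
t: 9.9
position: [0.4756, -0.2741, 0.1424]
ee_rot: [-3.138, -0.007, 2.762]
ft_force: [-0.5, 0.7, -0.2]
grip_width: 0.0855
```

```bash
python3 - <<'E'
from go import *
from z import *
a=np.radians(-22.6);ax=np.array([np.cos(a),np.sin(a),0]);o=np.array([.474,-.283,.06])
zoom("z8",35,[o+[0,0,.017],o+.118*ax,o-.068*ax],.7)
plan([.474,-.283,.041],R.from_euler("xyz",[np.pi,0,np.pi+a]))
E
```

```text
top 389 226 5.714285714285714
scene 225 173 5.714285714285714
t 10.0 pos [ 0.4751 -0.2741  0.1432] rpy [-3.139 -0.007  2.762] F [-0.2  0.4  0.1] q [-0.16  0.2  -0.35  0.   -1.03 -1.79] w 0.0858
dT [-0.0011 -0.0089 -0.1022] dR [ 0.01 -0.42 -0.87]
```

View pics/z8.png

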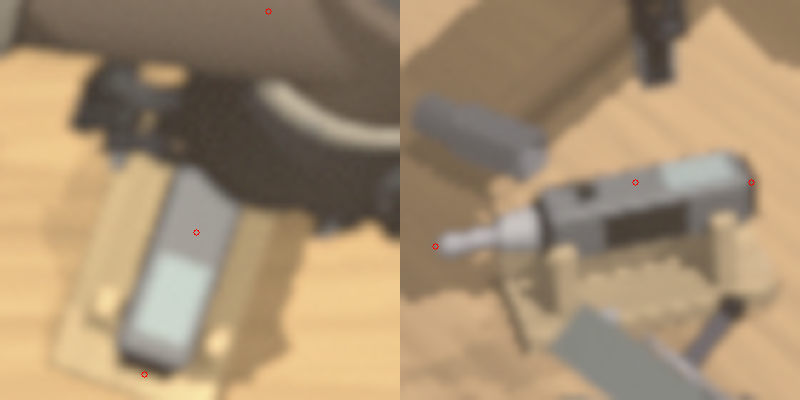

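Emit:
step_arm(deltas=[{"tx":0,"ty":0,"tz":0,"rx":0,"ry":0,"rz":0},{"tx":-0.001,"ty":-0.004,"tz":-0.01,"rx":0,"ry":0,"rz":-0.5},{"tx":-0.001,"ty":-0.007,"tz":-0.02,"rx":0,"ry":-0.2,"rz":-0.9},{"tx":-0.001,"ty":-0.009,"tz":-0.03,"rx":0,"ry":-0.4,"rz":-0.9},{"tx":-0.001,"ty":-0.009,"tz":-0.035,"rx":0,"ry":-0.4,"rz":-0.9},{"tx":-0.001,"ty":-0.009,"tz":-0.04,"rx":0,"ry":-0.4,"rz":-0.9},{"tx":-0.001,"ty":-0.009,"tz":-0.04,"rx":0,"ry":-0.4,"rz":-0.9},{"tx":-0.001,"ty":-0.009,"tz":-0.04,"rx":0,"ry":-0.4,"rz":-0.9}])

```text
t: 11.0
position: [0.475, -0.2845, 0.1056]
ee_rot: [3.141, 0.004, 2.746]
ft_force: [-0.4, 0.6, 0.0]
grip_width: 0.0851
```

```bash
python3 - <<'E'
from go import *
from z import *
a=np.radians(-22.6);ax=np.array([np.cos(a),np.sin(a),0]);ay=np.array([-ax[1],ax[0],0])
s=bot.observe()["position"]
plan([.474,-.283,.041],R.from_euler("xyz",[np.pi,0,np.pi+a]))
zoom("z9",30,[s+.05*ay+[0,0,.013],s-.05*ay+[0,0,.013],s+[0,0,.013]],.6)
E
```

```text
t 11.0 pos [ 0.475  -0.2845  0.1056] rpy [3.141 0.004 2.746] F [-0.4  0.6  0. ] q [-0.19  0.24 -0.39  0.   -0.93 -1.78] w 0.0851
dT [-0.001   0.0015 -0.0646] dR [0.07 0.23 0.05]
top 396 232 6.666666666666667
scene 234 164 6.666666666666667
```

View pics/z9.png

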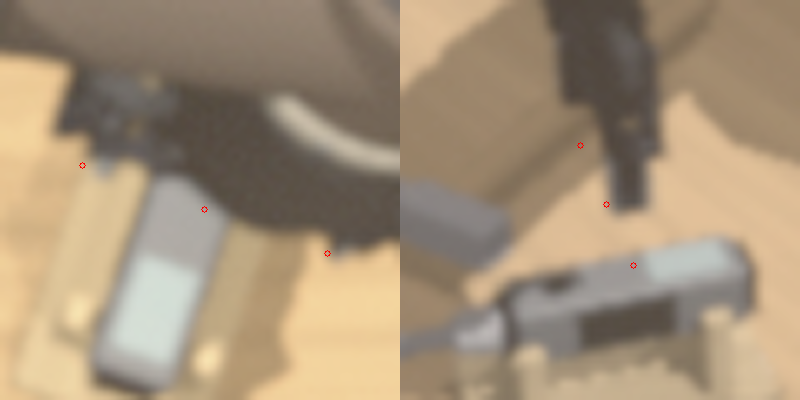

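```bash
python3 - <<'E'
from h import *
s=bot.observe();a=R.from_euler("xyz",s["ee_rot"]).as_matrix()
for c in("scene","top"):
    im,d=bot.grab_frame(c);P=cloud(c,d)[d>0];q=(P-s["position"])@a
    k=(abs(q[:,0])<.05)&(abs(q[:,1])<.075)&(q[:,2]>-.14)&(q[:,2]<.02);q=q[k]
    for lo in np.arange(-.14,.02,.01):
        r=q[(q[:,2]>=lo)&(q[:,2]<lo+.01)]
        if len(r):print(c,round(lo,2),len(r),np.round(np.r_[r[:,0].min(),r[:,0].max(),r[:,1].min(),r[:,1].max()],3))
E
```

```text
scene -0.14 67 [-0.019  0.02  -0.011  0.073]
scene -0.13 38 [-0.019  0.019 -0.014  0.072]
scene -0.12 40 [-0.017  0.014 -0.029  0.074]
scene -0.11 27 [-0.016  0.012 -0.025  0.074]
scene -0.1 38 [-0.014  0.014 -0.067  0.075]
scene -0.09 5 [-0.011 -0.006 -0.047  0.07 ]
scene -0.08 16 [-0.01   0.01  -0.046  0.064]
scene -0.07 26 [-0.009  0.01  -0.05   0.066]
scene -0.06 29 [-0.011  0.013 -0.057  0.06 ]
scene -0.05 13 [-0.009  0.01  -0.047  0.053]
scene 0.01 1 [0.046 0.046 0.016 0.016]
top -0.14 38 [-0.005  0.011 -0.071  0.067]
top -0.13 29 [-0.007  0.016 -0.068  0.069]
top -0.12 40 [-0.016  0.016 -0.072  0.07 ]
top -0.11 45 [-0.018  0.016 -0.074  0.071]
top -0.1 66 [-0.012  0.015 -0.075  0.072]
top -0.09 19 [-0.006  0.012 -0.064  0.063]
top -0.08 5 [ 0.009  0.011 -0.051  0.045]
top -0.07 10 [ 0.003  0.011 -0.052  0.054]
top -0.06 7 [ 0.004  0.01  -0.048  0.052]
top -0.05 5 [ 0.003  0.009 -0.058  0.047]
top 0.01 4 [-0.002  0.047 -0.011  0.006]
```

Emit:
step_arm(deltas=[{"tx":0,"ty":0.001,"tz":-0.01,"rx":0,"ry":0.1,"rz":0},{"tx":0,"ty":0.001,"tz":-0.02,"rx":0,"ry":0.2,"rz":0},{"tx":-0.001,"ty":0.001,"tz":-0.03,"rx":0,"ry":0.2,"rz":0},{"tx":-0.001,"ty":0.001,"tz":-0.04,"rx":0,"ry":0.2,"rz":0},{"tx":-0.001,"ty":0.001,"tz":-0.05,"rx":0,"ry":0.2,"rz":0},{"tx":-0.001,"ty":0.001,"tz":-0.06,"rx":0,"ry":0.2,"rz":0},{"tx":-0.001,"ty":0.001,"tz":-0.064,"rx":0,"ry":0.2,"rz":0},{"tx":-0.001,"ty":0.001,"tz":-0.064,"rx":0,"ry":0.2,"rz":0}])

```text
t: 12.2
position: [0.4737, -0.2835, 0.0411]
ee_rot: [-3.141, 0.0, 2.746]
ft_force: [0.4, -0.4, 0.2]
grip_width: 0.0854
```

```bash
python3 - <<'E'
from go import *
from z import *
a=np.radians(-22.6);ax=np.array([np.cos(a),np.sin(a),0]);ay=np.array([-ax[1],ax[0],0])
s=bot.observe()["position"]
plan([.474,-.283,.041],R.from_euler("xyz",[np.pi,0,np.pi+a]))
zoom("z10",25,[s+.05*ay+[0,0,.013],s-.05*ay+[0,0,.013],s+[0,0,.013]],.6)
E
```

```text
t 12.2 pos [ 0.4737 -0.2835  0.0411] rpy [-3.141  0.     2.746] F [ 0.4 -0.4  0.2] q [-0.18  0.32 -0.46  0.   -0.79 -1.78] w 0.0854
dT [ 0.0003  0.0005 -0.0001] dR [ 0.06 -0.01  0.06]
top 396 242 8.0
scene 241 184 8.0
```

View pics/z10.png

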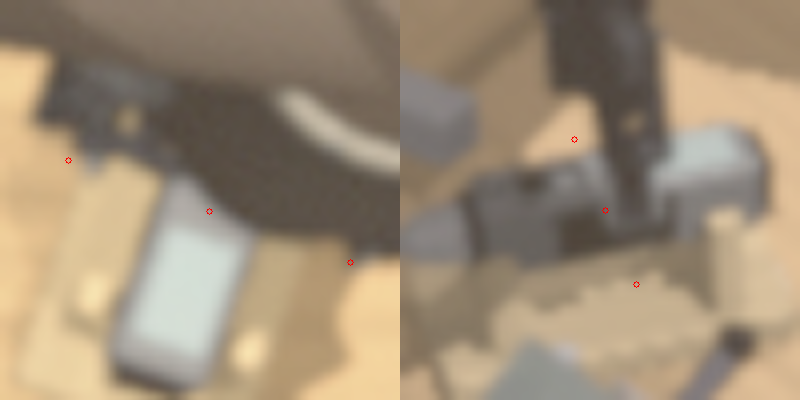

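The pictures show the fingertips about 25 mm higher than the reported TCP suggests, in both cameras and in depth. A target of z≈0.019 is safe either way: it stays above the rest's base and keeps the gripper body clear of the tester. I'll go there.

Emit:
step_arm(deltas=[{"tx":0,"ty":0,"tz":-0.004,"rx":0,"ry":0,"rz":0},{"tx":0,"ty":0,"tz":-0.008,"rx":0,"ry":0,"rz":0},{"tx":0,"ty":0,"tz":-0.012,"rx":0,"ry":0,"rz":0},{"tx":0,"ty":0,"tz":-0.016,"rx":0,"ry":0,"rz":0},{"tx":0,"ty":0,"tz":-0.02,"rx":0,"ry":0,"rz":0},{"tx":0,"ty":0,"tz":-0.022,"rx":0,"ry":0,"rz":0},{"tx":0,"ty":0,"tz":-0.022,"rx":0,"ry":0,"rz":0},{"tx":0,"ty":0,"tz":-0.022,"rx":0,"ry":0,"rz":0}])

```text
t: 13.3
position: [0.4739, -0.2835, 0.0195]
ee_rot: [-3.141, 0.001, 2.746]
ft_force: [0.0, 0.4, 0.1]
grip_width: 0.0855
```

```bash
python3 - <<'E'
from go import *
from z import *
a=np.radians(-22.6);ax=np.array([np.cos(a),np.sin(a),0]);ay=np.array([-ax[1],ax[0],0])
s=bot.observe()["position"]
plan([.474,-.283,.041],R.from_euler("xyz",[np.pi,0,np.pi+a]))
zoom("z11",25,[s+.05*ay+[0,0,.013],s+.05*ay+[0,0,.04]],.6)
E
```

```text
t 13.3 pos [ 0.4739 -0.2835  0.0195] rpy [-3.141e+00  1.000e-03  2.746e+00] F [0.  0.4 0.1] q [-0.18  0.35 -0.48  0.   -0.74 -1.78] w 0.0855
dT [0.0001 0.0005 0.0215] dR [0.06 0.02 0.06]
top 378 237 8.0
scene 245 195 8.0
```

View pics/z11.png

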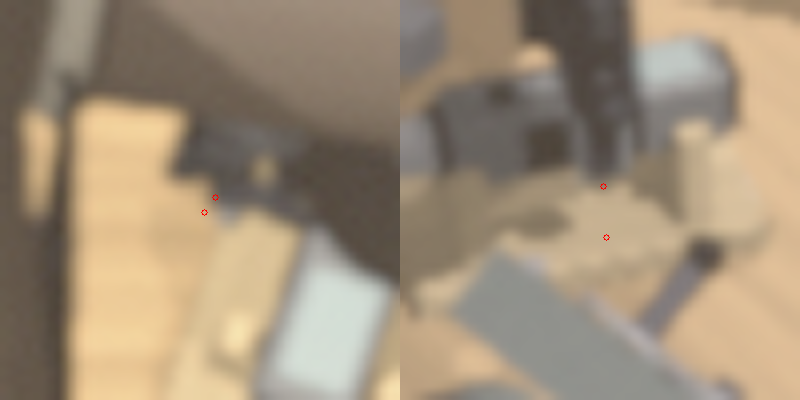

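Emit:
step_arm(deltas=[{"tx":0,"ty":0,"tz":0,"rx":0,"ry":0,"rz":0},{"tx":0,"ty":0,"tz":0,"rx":0,"ry":0,"rz":0},{"tx":0,"ty":0,"tz":0,"rx":0,"ry":0,"rz":0},{"tx":0,"ty":0,"tz":0,"rx":0,"ry":0,"rz":0},{"tx":0,"ty":0,"tz":0,"rx":0,"ry":0,"rz":0},{"tx":0,"ty":0,"tz":0,"rx":0,"ry":0,"rz":0},{"tx":0,"ty":0,"tz":0,"rx":0,"ry":0,"rz":0},{"tx":0,"ty":0,"tz":0,"rx":0,"ry":0,"rz":0}], jaw=0, force=60)

```text
t: 14.4
position: [0.4742, -0.2835, 0.0197]
ee_rot: [-3.141, 0.001, 2.746]
ft_force: [0.6, 2.7, 5.0]
grip_width: 0.0332
```

```bash
python3 - <<'E'
from go import *
from z import *
a=np.radians(-22.6);ax=np.array([np.cos(a),np.sin(a),0]);ay=np.array([-ax[1],ax[0],0])
plan([.474,-.283,.041],R.from_euler("xyz",[np.pi,0,np.pi+a]))
o=np.array([.474,-.283,.06])
zoom("z12",30,[o+.118*ax,o-.068*ax],.6)
E
```

```text
t 14.4 pos [ 0.4742 -0.2835  0.0197] rpy [-3.141e+00  1.000e-03  2.746e+00] F [0.6 2.7 5. ] q [-0.18  0.35 -0.48  0.   -0.74 -1.78] w 0.0332
dT [-0.0002  0.0005  0.0213] dR [0.07 0.05 0.05]
top 394 229 6.666666666666667
scene 228 180 6.666666666666667
```

View pics/z12.png

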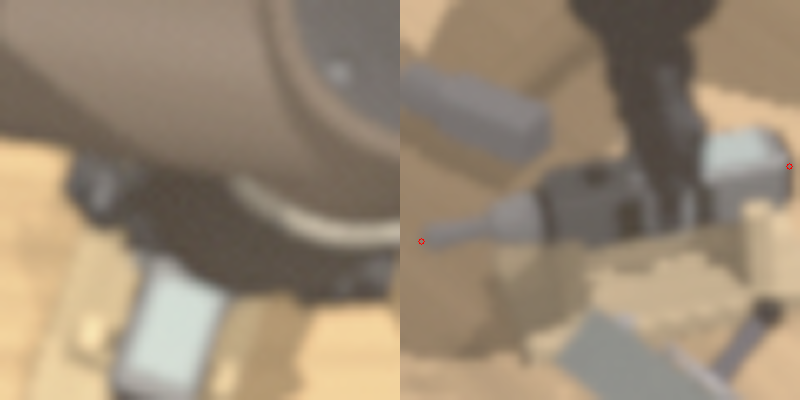

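Grip width is 33 mm, so it is holding the tester. Lifting straight up.

Emit:
step_arm(deltas=[{"tx":0,"ty":0,"tz":0.006,"rx":0,"ry":0,"rz":0},{"tx":0,"ty":0,"tz":0.02,"rx":0,"ry":0,"rz":0},{"tx":0,"ty":0,"tz":0.04,"rx":0,"ry":0,"rz":0},{"tx":0,"ty":0,"tz":0.065,"rx":0,"ry":0,"rz":0},{"tx":0,"ty":0,"tz":0.095,"rx":0,"ry":0,"rz":0},{"tx":0,"ty":0,"tz":0.125,"rx":0,"ry":0,"rz":0},{"tx":-0.02,"ty":0,"tz":0.145,"rx":0,"ry":0,"rz":0},{"tx":-0.04,"ty":0,"tz":0.15,"rx":0,"ry":0,"rz":0}])

```text
t: 15.5
position: [0.4335, -0.2836, 0.1709]
ee_rot: [-3.141, 0.003, 2.746]
ft_force: [-0.6, -0.4, -3.5]
grip_width: 0.0328
```

```bash
cat > tgt.py <<'E'
from go import *
n=np.array([-.8219,-.0086,.5695]);n/=np.linalg.norm(n)
PORT=np.array([.5796,-.0195,.115])
yt=np.array([-n[1],n[0],0]);yt/=-np.linalg.norm(yt)   # tester y ~ +y
xt=-n; zt=np.cross(xt,yt)
Rt=R.from_matrix(np.c_[xt,yt,zt])
Rt0=R.from_euler("z",-22.6,degrees=True)
Rrel=Rt0.inv()*R.from_euler("xyz",[-3.141,.001,2.746])
Rg=Rt*Rrel
off=np.array([.0,.0,-.0403])  # tester origin in tool frame
def tcp_for_tip(p): return p+.118*n-Rg.apply(off)
E
python3 - <<'E'
from tgt import *
from z import *
print(xt,yt,zt)
for h in(.06,0,): print(h,tcp_for_tip(PORT+h*n))
plan(tcp_for_tip(PORT+.06*n),Rg)
s=bot.observe();Rc=R.from_euler("xyz",s["ee_rot"]);Rtt=Rc*Rrel.inv();o=s["position"]+Rc.apply(off);m=Rtt.as_matrix()
zoom("z13",40,[o+.118*m[:,0],o-.068*m[:,0]],.6)
zoom("z13p",32,[PORT],.7)
E
```

```text
[ 0.82193131  0.00860033 -0.56952169] [-0.01046299  0.99994526 -0.        ] [0.56949052 0.0059589  0.8219763 ]
0.06 [ 0.41037913 -0.02129458  0.1832263 ]
0 [ 0.459695   -0.02077856  0.149055  ]
t 15.5 pos [ 0.4335 -0.2836  0.1709] rpy [-3.141e+00  3.000e-03  2.746e+00] F [-0.6 -0.4 -3.5] q [-0.2   0.12 -0.38  0.   -1.07 -1.77] w 0.0328
dT [-0.0231  0.2623  0.0123] dR [ 6.68 34.41 22.47]
top 396 223 5.0
scene 225 127 5.0
top 290 196 6.25
scene 259 220 6.25
```

View pics/z13.png

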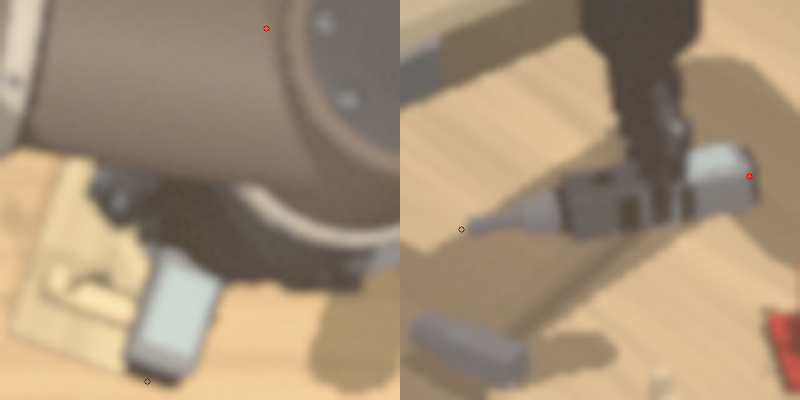

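View pics/z13p.png

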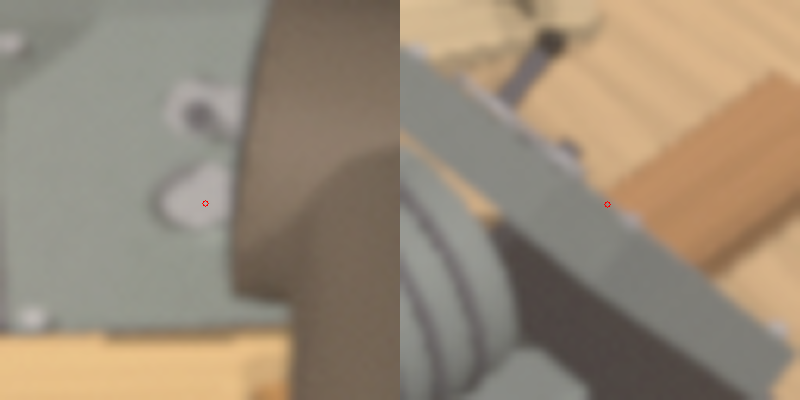

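Emit:
step_arm(deltas=[{"tx":0,"ty":-0.02,"tz":0.01,"rx":0,"ry":0,"rz":0},{"tx":0,"ty":-0.05,"tz":0.02,"rx":0,"ry":0,"rz":0},{"tx":0,"ty":-0.08,"tz":0.03,"rx":0,"ry":0,"rz":0},{"tx":0,"ty":-0.11,"tz":0.04,"rx":0,"ry":0,"rz":0},{"tx":0,"ty":-0.14,"tz":0.04,"rx":0,"ry":0,"rz":0},{"tx":0,"ty":-0.15,"tz":0.04,"rx":0,"ry":0,"rz":0},{"tx":0,"ty":-0.15,"tz":0.04,"rx":0,"ry":0,"rz":0},{"tx":0,"ty":-0.15,"tz":0.04,"rx":0,"ry":0,"rz":0}])

```text
t: 16.7
position: [0.4337, -0.4327, 0.2089]
ee_rot: [-3.141, -0.0, 2.746]
ft_force: [0.6, 0.9, -2.0]
grip_width: 0.0328
```

```bash
python3 - <<'E'
from tgt import *
from z import *
zoom("z14p",32,[PORT],.7)
im,d=bot.grab_frame("top");P=cloud("top",d);np.save("topP2.npy",P);cv2.imwrite("pics/top14.png",im)
for _ in range(2): 
    d2=bot.grab_frame("top")[1]; P=P+0; np.save(f"topP2_{_}.npy",cloud("top",d2))
E
```

```text
top 290 196 6.25
scene 259 220 6.25
```

View pics/z14p.png

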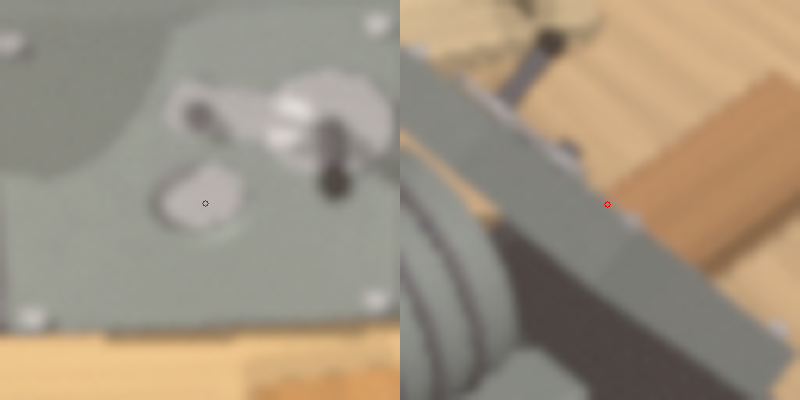

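```bash
python3 - <<'E'
from tgt import *
Ps=[np.load(f) for f in("topP2.npy","topP2_0.npy","topP2_1.npy")]
X=np.concatenate([p.reshape(-1,3) for p in Ps])
h=(X-PORT)@n; v=X-PORT; a=v@yt; b=v@zt
k=(abs(h)<.008)&(abs(a)<.078)&(b>-.068)&(b<.075)&~((np.hypot(a,b)<.027)|((a<.02)&(b>.02)))
Y=X[k]
for _ in range(4):
    c=Y.mean(0);m=np.linalg.svd(Y-c,full_matrices=False)[2][2];m*=-np.sign(m[0]);r=(Y-c)@m;Y=Y[abs(r)<2.5*r.std()]
print(len(Y),r.std(),m,"lean",np.degrees(np.arcsin(m[2])),"yaw",np.degrees(np.arctan2(-m[1],-m[0])),"x at port",c[0]-(m[1]*(-.0185-c[1])+m[2]*(.115-c[2]))/m[0])
# lateral edges of panel
k=(abs(h)<.006)&(abs(b)<.05)&(abs(a)<.12); print("edges",np.percentile(a[k],[.3,.7,99.3,99.7]))
# bore: depth below panel
k=(h<-.004)&(h>-.03)&(np.hypot(a,b)<.03); print("bore pts",k.sum(),np.median(h[k]),a[k].mean(),b[k].mean(),np.percentile(a[k],[2,98]),np.percentile(b[k],[2,98]))
# screws in image
im=cv2.imread("pics/top14.png")
sc=[(290+10/6.25-.5,196+43/6.25-.5),(290+377/6.25-.5,196+23/6.25-.5),(290+33/6.25-.5,196+318/6.25-.5),(290+375/6.25-.5,196+300/6.25-.5)]
i=bot.camera_info("top");T=i["T"]
for u,w in sc+[(290+203/6.25-.5,196+201/6.25-.5)]:
    ray=T[:3,:3]@[(u-i["cx"])/i["fx"],(w-i["cy"])/i["fy"],1];t=((PORT-T[:3,3])@n)/(ray@n);p=T[:3,3]+t*ray;print(np.round(p,4),np.round([(p-PORT)@yt,(p-PORT)@zt],4))
E
```

```text
4529 0.002389654530637937 [-0.81861515 -0.0091168   0.57427008] lean 35.048531118795715 yaw 0.6380687854751647 x at port 0.579418694667839
edges [-0.08367826 -0.08353098  0.08438139  0.08490643]
bore pts 365 -0.006630478218077764 -1.040514946283626e-05 -0.0023117341584917525 [-0.01963199  0.01922002] [-0.02188837  0.01950396]
[0.6302 0.057  0.1893] [0.076  0.0903]
[ 0.6325 -0.0912  0.1902] [-0.0722  0.0915]
[0.5443 0.0565 0.0651] [ 0.0763 -0.0607]
[ 0.5463 -0.0916  0.0658] [-0.0718 -0.0599]
[ 0.5804 -0.0187  0.1161] [0.0008 0.0013]
```

```bash
python3 - <<'E'
import re
s=open("tgt.py").read()
s=s.replace("n=np.array([-.8219,-.0086,.5695])","n=np.array([-.8187,-.0090,.5736])").replace("PORT=np.array([.5796,-.0195,.115])","PORT=np.array([.5796,-.0187,.1153])")
open("tgt.py","w").write(s)
E
python3 - <<'E'
from tgt import *
plan(tcp_for_tip(PORT+.10*n),Rg); print(tcp_for_tip(PORT+.10*n))
E
```

```text
t 16.95 pos [ 0.434  -0.433   0.2097] rpy [-3.141e+00  1.000e-03  2.747e+00] F [-0.4  0.5 -3.9] q [-0.47  0.25 -0.12  0.   -1.19 -1.5 ] w 0.0331
dT [-0.0561  0.4121 -0.0023] dR [ 6.72 34.61 22.44]
[ 0.37797821 -0.02094037  0.20735523]
```

Emit:
step_arm(deltas=[{"tx":-0.008,"ty":0.04,"tz":0.01,"rx":0.8,"ry":4.3,"rz":2.8},{"tx":-0.016,"ty":0.09,"tz":0.02,"rx":1.7,"ry":8.6,"rz":5.6},{"tx":-0.024,"ty":0.15,"tz":0.03,"rx":2.5,"ry":13,"rz":8.4},{"tx":-0.032,"ty":0.21,"tz":0.03,"rx":3.4,"ry":17.3,"rz":11.2},{"tx":-0.04,"ty":0.27,"tz":0.03,"rx":4.2,"ry":21.6,"rz":14},{"tx":-0.048,"ty":0.33,"tz":0.02,"rx":5,"ry":26,"rz":16.8},{"tx":-0.056,"ty":0.38,"tz":0.01,"rx":5.9,"ry":30.3,"rz":19.6},{"tx":-0.056,"ty":0.412,"tz":-0.002,"rx":6.7,"ry":34.6,"rz":22.4}])

```text
t: 17.95
position: [0.378, -0.0193, 0.2078]
ee_rot: [-3.141, -0.609, -3.129]
ft_force: [0.9, -0.1, -3.1]
grip_width: 0.0332
```

```bash
python3 - <<'E'
from tgt import *
from z import *
plan(tcp_for_tip(PORT+.10*n),Rg)
s=bot.observe();Rc=R.from_euler("xyz",s["ee_rot"]);m=(Rc*Rrel.inv()).as_matrix();o=s["position"]+Rc.apply(off)
zoom("z15",40,[o+.118*m[:,0],o-.068*m[:,0]],.6)
plan(tcp_for_tip(PORT+.045*n),Rg)
E
```

```text
t 17.95 pos [ 0.378  -0.0193  0.2078] rpy [-3.141 -0.609 -3.129] F [ 0.9 -0.1 -3.1] q [ 0.29  0.3  -0.17 -0.16 -1.69 -1.82] w 0.0332
dT [-0.0001 -0.0017 -0.0005] dR [-0.02  0.04 -0.14]
top 284 242 5.0
scene 293 159 5.0
t 18.05 pos [ 0.378  -0.0185  0.2053] rpy [-3.14  -0.615 -3.129] F [-1.2  0.  -3.4] q [ 0.29  0.31 -0.17 -0.16 -1.69 -1.82] w 0.0328
dT [ 0.045  -0.002  -0.0295] dR [ 0.02 -0.26 -0.18]
```

View pics/z15.png

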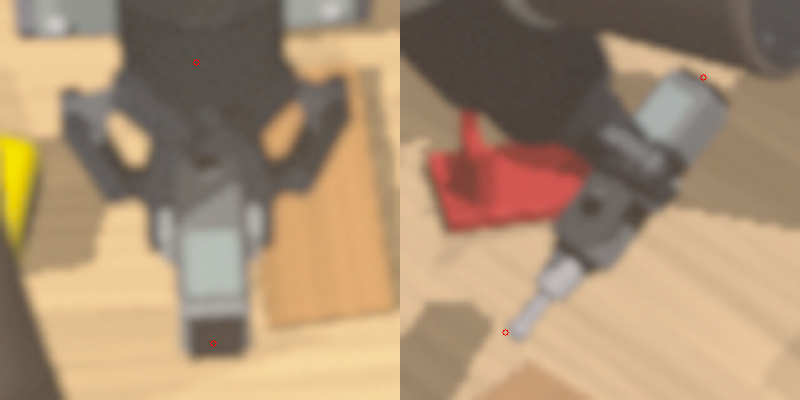

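Emit:
step_arm(deltas=[{"tx":0.012,"ty":-0.001,"tz":-0.008,"rx":0,"ry":-0.1,"rz":-0.1},{"tx":0.025,"ty":-0.001,"tz":-0.016,"rx":0,"ry":-0.2,"rz":-0.2},{"tx":0.038,"ty":-0.001,"tz":-0.025,"rx":0,"ry":-0.2,"rz":-0.2},{"tx":0.05,"ty":-0.001,"tz":-0.033,"rx":0,"ry":-0.2,"rz":-0.2},{"tx":0.06,"ty":-0.001,"tz":-0.04,"rx":0,"ry":-0.2,"rz":-0.2},{"tx":0.068,"ty":-0.001,"tz":-0.045,"rx":0,"ry":-0.2,"rz":-0.2},{"tx":0.073,"ty":-0.001,"tz":-0.049,"rx":0,"ry":-0.2,"rz":-0.2},{"tx":0.075,"ty":-0.001,"tz":-0.05,"rx":0,"ry":-0.2,"rz":-0.2}])

```text
t: 19.05
position: [0.4529, -0.0225, 0.1572]
ee_rot: [-3.139, -0.607, -3.137]
ft_force: [-0.8, 0.3, -3.1]
grip_width: 0.0328
```

```bash
cat > st.py <<'E'
from tgt import *
from z import *
f=[]
for _ in range(4):
    s=bot.observe();f.append(s["ft_force"])
Rc=R.from_euler("xyz",s["ee_rot"]);m=(Rc*Rrel.inv()).as_matrix();o=s["position"]+Rc.apply(off);tip=o+.118*m[:,0]
v=tip-PORT
print("t",s["t"],"tip h,lat,slope mm",np.round(1000*np.array([v@n,v@yt,v@zt]),2),"angle err",np.degrees(np.arccos(m[:,0]@-n)),"F.n",np.round(np.array(f)@n,2),np.round(np.mean(f,0),2))
E
python3 - <<'E'
from st import *
zoom("z16",32,[tip,o],.6)
E
```

```text
t 19.05 tip h,lat,slope mm [ 9.95 -2.98  2.19] angle err 0.30134495937927563 F.n [-1.09 -1.09 -1.09 -1.09] [-0.84  0.35 -3.1 ]
top 292 213 6.25
scene 273 200 6.25
```

View pics/z16.png

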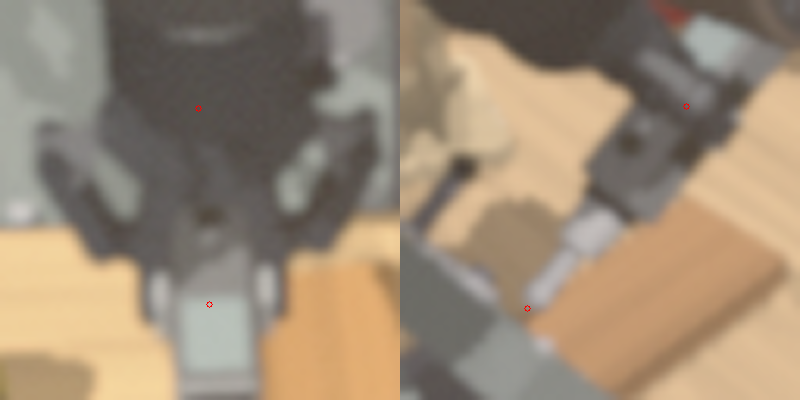

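Emit:
step_arm(deltas=[{"tx":0,"ty":0.001,"tz":-0.001,"rx":0,"ry":0,"rz":0.1},{"tx":0,"ty":0.003,"tz":-0.002,"rx":0,"ry":-0.2,"rz":0.2},{"tx":0,"ty":0.0045,"tz":-0.002,"rx":0,"ry":-0.2,"rz":0.2},{"tx":0.001,"ty":0.0045,"tz":-0.003,"rx":0,"ry":-0.2,"rz":0.2},{"tx":0.002,"ty":0.0045,"tz":-0.004,"rx":0,"ry":-0.2,"rz":0.2},{"tx":0.004,"ty":0.0045,"tz":-0.005,"rx":0,"ry":-0.2,"rz":0.2},{"tx":0.004,"ty":0.0045,"tz":-0.005,"rx":0,"ry":-0.2,"rz":0.2},{"tx":0.004,"ty":0.0045,"tz":-0.005,"rx":0,"ry":-0.2,"rz":0.2}])

```text
t: 20.15
position: [0.4568, -0.018, 0.1524]
ee_rot: [-3.139, -0.604, -3.134]
ft_force: [-0.1, 0.1, -2.3]
grip_width: 0.0327
```

```bash
python3 - <<'E'
from st import *
zoom("z17",20,[tip,PORT,tip+.035*n],.6)
p=[];ff=[];
for _ in range(3):
    bot.grab_frame("top");s=bot.observe();Rc=R.from_euler("xyz",s["ee_rot"]);m=(Rc*Rrel.inv()).as_matrix();v=s["position"]+Rc.apply(off)+.118*m[:,0]-PORT
    print(np.round(1000*np.array([v@n,v@yt,v@zt]),2),s["ft_force"]@n,np.degrees(np.arccos(m[:,0]@-n)))
E
```

```text
t 20.15 tip h,lat,slope mm [4.12 1.83 0.97] angle err 0.3867307021072663 F.n [-1.18 -1.18 -1.18 -1.18] [-0.15  0.11 -2.27]
top 301 211 10.0
scene 275 228 10.0
[4.17 1.87 1.02] -1.2348843841488355 0.3927792160384979
[4.17 1.88 1.04] -2.514744240441707 0.39612832543201043
[4.19 1.86 1.05] -0.9645475773750418 0.3954489532406732
```

View pics/z17.png

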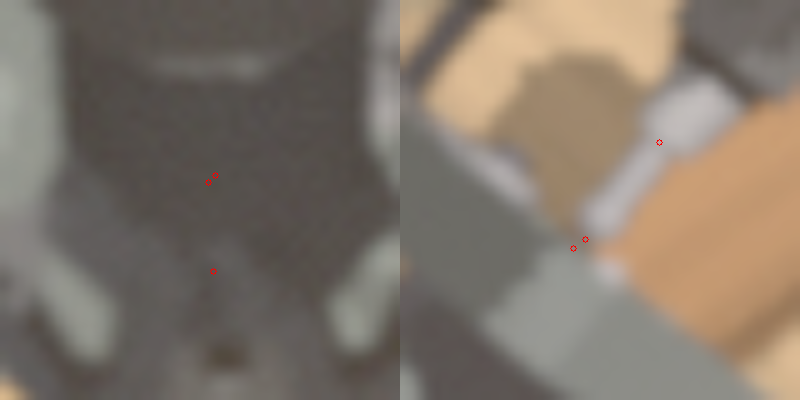

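Emit:
step_arm(deltas=[{"tx":0.0016,"ty":0,"tz":-0.0011,"rx":0,"ry":0,"rz":0},{"tx":0.0033,"ty":0,"tz":-0.0023,"rx":0,"ry":0,"rz":0},{"tx":0.0049,"ty":0,"tz":-0.0034,"rx":0,"ry":0,"rz":0},{"tx":0.0065,"ty":0,"tz":-0.0046,"rx":0,"ry":0,"rz":0},{"tx":0.0082,"ty":0,"tz":-0.0057,"rx":0,"ry":0,"rz":0},{"tx":0.0098,"ty":0,"tz":-0.0069,"rx":0,"ry":0,"rz":0},{"tx":0.0107,"ty":0,"tz":-0.0075,"rx":0,"ry":0,"rz":0},{"tx":0.0107,"ty":0,"tz":-0.0075,"rx":0,"ry":0,"rz":0}])

```text
t: 21.4
position: [0.4673, -0.018, 0.1449]
ee_rot: [-3.139, -0.604, -3.134]
ft_force: [-1.9, 0.0, -1.6]
grip_width: 0.033
```

```bash
cat > av.py <<'E'
from st import *
f=[s["ft_force"]@n];h=[]
for _ in range(5):
    bot.grab_frame("scene");s=bot.observe();Rc=R.from_euler("xyz",s["ee_rot"]);m=(Rc*Rrel.inv()).as_matrix();v=s["position"]+Rc.apply(off)+.118*m[:,0]-PORT
    f.append(s["ft_force"]@n);h.append(1000*np.array([v@n,v@yt,v@zt]))
print(np.mean(f),np.round(f,2),np.round(np.mean(h,0),2))
E
python3 av.py
```

```text
t 21.4 tip h,lat,slope mm [-8.76  1.74  0.89] angle err 0.36302012504174963 F.n [0.65 0.65 0.65 0.65] [-1.89  0.02 -1.56]
0.5428491456126422 [0.65 0.29 0.47 0.69 1.1  0.06] [-8.75  1.74  0.96]
```

Contact: the axial force has risen about 2 N, which is roughly 2 mm of nose travel. I'll advance another 4.6 mm to reach halfway.

Emit:
step_arm(deltas=[{"tx":0.0006,"ty":0,"tz":-0.0004,"rx":0,"ry":0,"rz":0},{"tx":0.0012,"ty":0,"tz":-0.0009,"rx":0,"ry":0,"rz":0},{"tx":0.0018,"ty":0,"tz":-0.0013,"rx":0,"ry":0,"rz":0},{"tx":0.0025,"ty":0,"tz":-0.0017,"rx":0,"ry":0,"rz":0},{"tx":0.0031,"ty":0,"tz":-0.0022,"rx":0,"ry":0,"rz":0},{"tx":0.0037,"ty":0,"tz":-0.0026,"rx":0,"ry":0,"rz":0},{"tx":0.0038,"ty":0,"tz":-0.0026,"rx":0,"ry":0,"rz":0},{"tx":0.0038,"ty":0,"tz":-0.0026,"rx":0,"ry":0,"rz":0}])

```text
t: 22.65
position: [0.4712, -0.018, 0.1423]
ee_rot: [-3.139, -0.604, -3.134]
ft_force: [-3.8, -0.3, 0.0]
grip_width: 0.033
```

```bash
python3 av.py; python3 - <<'E'
from st import *
zoom("z18",20,[tip,PORT,tip+.035*n],.6)
E
```

```text
t 22.65 tip h,lat,slope mm [-13.42   1.71   0.96] angle err 0.3762978614924585 F.n [3.14 3.14 3.14 3.14] [-3.82 -0.26  0.01]
3.212619917632806 [3.14 3.86 3.15 2.81 3.15 3.17] [-13.45   1.71   1.01]
t 22.9 tip h,lat,slope mm [-13.46   1.72   1.01] angle err 0.386491831523289 F.n [3.17 3.17 3.17 3.17] [-3.9  -0.07 -0.05]
top 301 208 10.0
scene 272 231 10.0
```

View pics/z18.png

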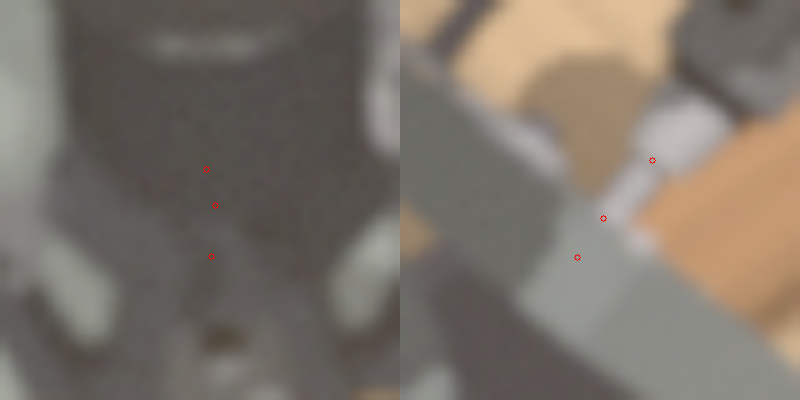

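The axial force is up 4.7–4.8 N, so the nose is about halfway in. Holding still.

Emit:
step_arm(deltas=[{"tx":0,"ty":0,"tz":0,"rx":0,"ry":0,"rz":0},{"tx":0,"ty":0,"tz":0,"rx":0,"ry":0,"rz":0},{"tx":0,"ty":0,"tz":0,"rx":0,"ry":0,"rz":0},{"tx":0,"ty":0,"tz":0,"rx":0,"ry":0,"rz":0},{"tx":0,"ty":0,"tz":0,"rx":0,"ry":0,"rz":0},{"tx":0,"ty":0,"tz":0,"rx":0,"ry":0,"rz":0},{"tx":0,"ty":0,"tz":0,"rx":0,"ry":0,"rz":0},{"tx":0,"ty":0,"tz":0,"rx":0,"ry":0,"rz":0}])

```text
t: 24.0
position: [0.4713, -0.018, 0.1423]
ee_rot: [-3.139, -0.603, -3.134]
ft_force: [-3.2, 0.2, -1.1]
grip_width: 0.0332
```

Emit:
step_arm(deltas=[{"tx":0,"ty":0,"tz":0,"rx":0,"ry":0,"rz":0},{"tx":0,"ty":0,"tz":0,"rx":0,"ry":0,"rz":0},{"tx":0,"ty":0,"tz":0,"rx":0,"ry":0,"rz":0},{"tx":0,"ty":0,"tz":0,"rx":0,"ry":0,"rz":0},{"tx":0,"ty":0,"tz":0,"rx":0,"ry":0,"rz":0},{"tx":0,"ty":0,"tz":0,"rx":0,"ry":0,"rz":0},{"tx":0,"ty":0,"tz":0,"rx":0,"ry":0,"rz":0},{"tx":0,"ty":0,"tz":0,"rx":0,"ry":0,"rz":0}])

```text
t: 25.0
position: [0.4713, -0.018, 0.1423]
ee_rot: [-3.139, -0.603, -3.134]
ft_force: [-3.5, 0.7, 0.2]
grip_width: 0.0332
```

Emit:
step_arm(deltas=[{"tx":0,"ty":0,"tz":0,"rx":0,"ry":0,"rz":0},{"tx":0,"ty":0,"tz":0,"rx":0,"ry":0,"rz":0},{"tx":0,"ty":0,"tz":0,"rx":0,"ry":0,"rz":0},{"tx":0,"ty":0,"tz":0,"rx":0,"ry":0,"rz":0},{"tx":-0.005,"ty":0,"tz":0.0035,"rx":0,"ry":0,"rz":0},{"tx":-0.012,"ty":0,"tz":0.0084,"rx":0,"ry":0,"rz":0},{"tx":-0.025,"ty":0,"tz":0.0175,"rx":0,"ry":0,"rz":0},{"tx":-0.045,"ty":0,"tz":0.0315,"rx":0,"ry":0,"rz":0}])

```text
t: 26.0
position: [0.4257, -0.018, 0.1741]
ee_rot: [-3.139, -0.603, -3.134]
ft_force: [-0.2, 0.2, -3.5]
grip_width: 0.0332
```

```bash
python3 av.py; python3 - <<'E'
from tgt import *
plan([.4342,-.2835,.17],R.from_euler("xyz",[-3.141,.001,2.746]))
E
```

```text
t 26.0 tip h,lat,slope mm [42.14  2.22  1.03] angle err 0.4183424106389205 F.n [-1.89 -1.89 -1.89 -1.89] [-0.16  0.22 -3.52]
-1.5606896175823461 [-1.89  2.14 -1.67 -2.76 -2.89 -2.3 ] [42.87  2.31  2.18]
t 26.25 pos [ 0.4264 -0.0179  0.1741] rpy [-3.139 -0.602 -3.134] F [ 0.1  0.  -3.9] q [ 0.27  0.4  -0.11 -0.15 -1.65 -1.8 ] w 0.0331
dT [ 0.0078 -0.2656 -0.0041] dR [ -6.61 -34.14 -22.44]
```

The hold ran about 2.8 s with steady readings (wrist force ~3.5 N, tester weight included). Now bringing the tester back over its rest.

Emit:
step_arm(deltas=[{"tx":-0.03,"ty":0,"tz":0.02,"rx":0,"ry":0,"rz":0},{"tx":-0.05,"ty":-0.01,"tz":0.04,"rx":-0.4,"ry":-2,"rz":-1.3},{"tx":-0.05,"ty":-0.05,"tz":0.05,"rx":-1.2,"ry":-6.5,"rz":-4.2},{"tx":-0.04,"ty":-0.1,"tz":0.05,"rx":-2.4,"ry":-12.2,"rz":-8},{"tx":-0.025,"ty":-0.15,"tz":0.05,"rx":-3.6,"ry":-18.6,"rz":-12},{"tx":-0.01,"ty":-0.2,"tz":0.04,"rx":-4.8,"ry":-25,"rz":-16.4},{"tx":0,"ty":-0.245,"tz":0.025,"rx":-5.9,"ry":-30.5,"rz":-20},{"tx":0.008,"ty":-0.266,"tz":0.015,"rx":-6.6,"ry":-34.1,"rz":-22.4}])

```text
t: 27.25
position: [0.4334, -0.2859, 0.188]
ee_rot: [-3.141, -0.0, 2.743]
ft_force: [0.1, -1.0, -3.8]
grip_width: 0.0336
```

Emit:
step_arm(deltas=[{"tx":0.01,"ty":0,"tz":0,"rx":0,"ry":0,"rz":0},{"tx":0.02,"ty":0,"tz":-0.01,"rx":0,"ry":0,"rz":0},{"tx":0.03,"ty":0,"tz":-0.02,"rx":0,"ry":0,"rz":0},{"tx":0.04,"ty":0,"tz":-0.035,"rx":0,"ry":0,"rz":0},{"tx":0.04,"ty":0,"tz":-0.05,"rx":0,"ry":0,"rz":0},{"tx":0.04,"ty":0,"tz":-0.06,"rx":0,"ry":0,"rz":0},{"tx":0.04,"ty":0,"tz":-0.06,"rx":0,"ry":0,"rz":0},{"tx":0.04,"ty":0,"tz":-0.06,"rx":0,"ry":0,"rz":0}])

```text
t: 28.25
position: [0.4745, -0.2842, 0.1293]
ee_rot: [-3.141, -0.0, 2.746]
ft_force: [-0.9, 0.8, -2.8]
grip_width: 0.0326
```

```bash
python3 - <<'E'
from tgt import *
from z import *
plan([.4742,-.2835,.0197],R.from_euler("xyz",[-3.141,.001,2.746]))
s=bot.observe();Rc=R.from_euler("xyz",s["ee_rot"]);m=(Rc*Rrel.inv()).as_matrix();o=s["position"]+Rc.apply(off)
zoom("z20",30,[o+.118*m[:,0],o-.068*m[:,0],o],.6)
E
```

```text
t 28.25 pos [ 0.4745 -0.2842  0.1293] rpy [-3.141 -0.     2.746] F [-0.9  0.8 -2.8] q [-0.18  0.22 -0.36  0.   -0.99 -1.78] w 0.0326
dT [-0.0003  0.0007 -0.1096] dR [-0.01 -0.09 -0.03]
top 401 223 6.666666666666667
scene 228 152 6.666666666666667
```

View pics/z20.png

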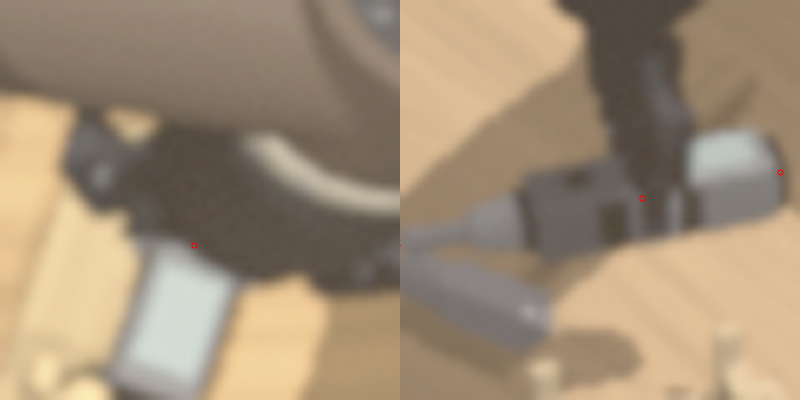

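Emit:
step_arm(deltas=[{"tx":0,"ty":0,"tz":-0.015,"rx":0,"ry":0,"rz":0},{"tx":0,"ty":0.0005,"tz":-0.03,"rx":0,"ry":0,"rz":0},{"tx":0,"ty":0.0005,"tz":-0.045,"rx":0,"ry":0,"rz":0},{"tx":0,"ty":0.0005,"tz":-0.06,"rx":0,"ry":0,"rz":0},{"tx":0,"ty":0.0005,"tz":-0.07,"rx":0,"ry":0,"rz":0},{"tx":0,"ty":0.0005,"tz":-0.08,"rx":0,"ry":0,"rz":0},{"tx":0,"ty":0.0005,"tz":-0.085,"rx":0,"ry":0,"rz":0},{"tx":0,"ty":0.0005,"tz":-0.085,"rx":0,"ry":0,"rz":0}])

```text
t: 29.35
position: [0.4742, -0.2835, 0.0436]
ee_rot: [-3.14, -0.002, 2.747]
ft_force: [1.0, 0.3, -3.6]
grip_width: 0.0332
```

```bash
python3 - <<'E'
from tgt import *
from z import *
plan([.4742,-.2835,.0197],R.from_euler("xyz",[-3.141,.001,2.746]))
o=np.array([.474,-.283,.06]);a=np.radians(-22.6);ax=np.array([np.cos(a),np.sin(a),0])
zoom("z21",30,[o+.118*ax,o-.068*ax],.6)
E
```

```text
t 29.35 pos [ 0.4742 -0.2835  0.0436] rpy [-3.140e+00 -2.000e-03  2.747e+00] F [ 1.   0.3 -3.6] q [-0.18  0.32 -0.46  0.   -0.8  -1.78] w 0.0332
dT [-0.      0.     -0.0239] dR [-0.03 -0.15 -0.03]
top 394 229 6.666666666666667
scene 228 180 6.666666666666667
```

View pics/z21.png

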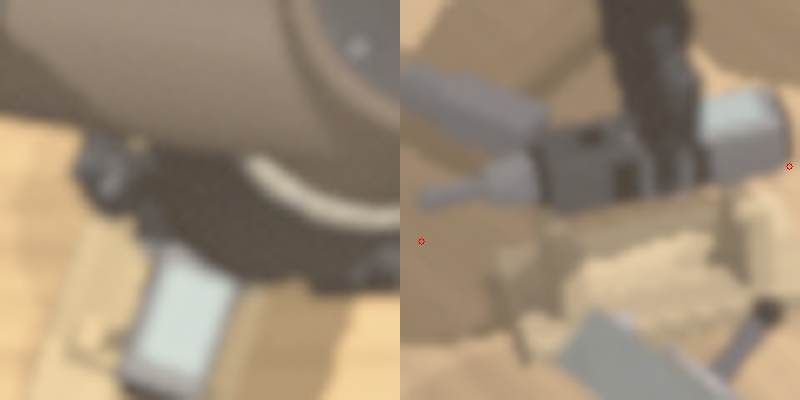

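Aligned over the saddles. Lowering the last 24 mm slowly.

Emit:
step_arm(deltas=[{"tx":0,"ty":0,"tz":-0.006,"rx":0,"ry":0,"rz":0},{"tx":0,"ty":0,"tz":-0.012,"rx":0,"ry":0,"rz":0},{"tx":0,"ty":0,"tz":-0.016,"rx":0,"ry":0,"rz":0},{"tx":0,"ty":0,"tz":-0.02,"rx":0,"ry":0,"rz":0},{"tx":0,"ty":0,"tz":-0.022,"rx":0,"ry":0,"rz":0},{"tx":0,"ty":0,"tz":-0.0235,"rx":0,"ry":0,"rz":0},{"tx":0,"ty":0,"tz":-0.0235,"rx":0,"ry":0,"rz":0},{"tx":0,"ty":0,"tz":-0.0235,"rx":0,"ry":0,"rz":0}])

```text
t: 30.45
position: [0.4744, -0.2836, 0.0204]
ee_rot: [-3.141, -0.001, 2.746]
ft_force: [0.1, -0.8, -3.5]
grip_width: 0.0331
```

```bash
python3 - <<'E'
from tgt import *
from z import *
plan([.4742,-.2835,.0197],R.from_euler("xyz",[-3.141,.001,2.746]))
o=np.array([.474,-.283,.06]);a=np.radians(-22.6);ax=np.array([np.cos(a),np.sin(a),0])
zoom("z22",30,[o+.118*ax,o-.068*ax],.6)
E
```

```text
t 30.45 pos [ 0.4744 -0.2836  0.0204] rpy [-3.141e+00 -1.000e-03  2.746e+00] F [ 0.1 -0.8 -3.5] q [-0.18  0.35 -0.48  0.   -0.74 -1.78] w 0.0331
dT [-0.0002  0.0001 -0.0007] dR [-0.02 -0.12 -0.03]
top 394 229 6.666666666666667
scene 228 180 6.666666666666667
```

View pics/z22.png

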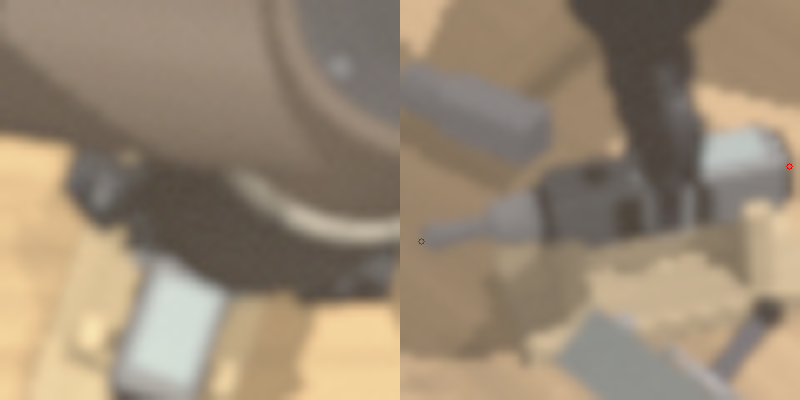

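Emit:
step_arm(deltas=[{"tx":0,"ty":0,"tz":-0.0006,"rx":0,"ry":0,"rz":0},{"tx":0,"ty":0,"tz":-0.0012,"rx":0,"ry":0,"rz":0},{"tx":0,"ty":0,"tz":-0.0015,"rx":0,"ry":0,"rz":0},{"tx":0,"ty":0,"tz":-0.0015,"rx":0,"ry":0,"rz":0},{"tx":0,"ty":0,"tz":-0.0015,"rx":0,"ry":0,"rz":0},{"tx":0,"ty":0,"tz":-0.0015,"rx":0,"ry":0,"rz":0},{"tx":0,"ty":0,"tz":-0.0015,"rx":0,"ry":0,"rz":0},{"tx":0,"ty":0,"tz":-0.0015,"rx":0,"ry":0,"rz":0}])

```text
t: 31.55
position: [0.4744, -0.2836, 0.0197]
ee_rot: [-3.141, -0.001, 2.747]
ft_force: [-3.3, 3.1, 7.3]
grip_width: 0.0332
```

Seated: the vertical force went from −3.5 to +7 N. Releasing.

Emit:
step_arm(deltas=[{"tx":0,"ty":0,"tz":0,"rx":0,"ry":0,"rz":0},{"tx":0,"ty":0,"tz":0,"rx":0,"ry":0,"rz":0},{"tx":0,"ty":0,"tz":0,"rx":0,"ry":0,"rz":0},{"tx":0,"ty":0,"tz":0,"rx":0,"ry":0,"rz":0},{"tx":0,"ty":0,"tz":0,"rx":0,"ry":0,"rz":0},{"tx":0,"ty":0,"tz":0,"rx":0,"ry":0,"rz":0},{"tx":0,"ty":0,"tz":0,"rx":0,"ry":0,"rz":0},{"tx":0,"ty":0,"tz":0,"rx":0,"ry":0,"rz":0}], jaw=1)

```text
t: 32.55
position: [0.4743, -0.2835, 0.0188]
ee_rot: [-3.141, -0.001, 2.746]
ft_force: [0.2, -0.7, -0.7]
grip_width: 0.0854
```

Emit:
step_arm(deltas=[{"tx":0,"ty":0,"tz":0.01,"rx":0,"ry":0,"rz":0},{"tx":0,"ty":0,"tz":0.03,"rx":0,"ry":0,"rz":0},{"tx":0,"ty":0,"tz":0.06,"rx":0,"ry":0,"rz":0},{"tx":0,"ty":0,"tz":0.1,"rx":0,"ry":0,"rz":0},{"tx":0,"ty":0,"tz":0.14,"rx":0,"ry":0,"rz":0},{"tx":0,"ty":0,"tz":0.17,"rx":0,"ry":0,"rz":0},{"tx":-0.03,"ty":-0.03,"tz":0.19,"rx":0,"ry":0,"rz":0},{"tx":-0.05,"ty":-0.06,"tz":0.2,"rx":0,"ry":0,"rz":0}])

```text
t: 33.55
position: [0.424, -0.3441, 0.2212]
ee_rot: [-3.141, 0.002, 2.748]
ft_force: [1.0, -1.2, 0.1]
grip_width: 0.085
```

Emit:
step_arm(deltas=[{"tx":-0.02,"ty":-0.03,"tz":0,"rx":0,"ry":0,"rz":0},{"tx":-0.04,"ty":-0.06,"tz":0,"rx":0,"ry":0,"rz":0},{"tx":-0.06,"ty":-0.1,"tz":0,"rx":0,"ry":0,"rz":0},{"tx":-0.08,"ty":-0.14,"tz":0,"rx":0,"ry":0,"rz":0},{"tx":-0.1,"ty":-0.17,"tz":0,"rx":0,"ry":0,"rz":0},{"tx":-0.11,"ty":-0.19,"tz":0,"rx":0,"ry":0,"rz":0},{"tx":-0.11,"ty":-0.19,"tz":0,"rx":0,"ry":0,"rz":0},{"tx":-0.11,"ty":-0.19,"tz":0,"rx":0,"ry":0,"rz":0}])

```text
t: 34.55
position: [0.3146, -0.5331, 0.219]
ee_rot: [-3.141, -0.001, 2.747]
ft_force: [-0.5, 0.2, 0.2]
grip_width: 0.0853
```

```bash
python3 - <<'E'
from z import *
for c in("top","scene"):
    im,d=bot.grab_frame(c);cv2.imwrite(f"pics/{c}_end.png",im)
    a=cv2.imread(f"pics/{c}0.png");x=(380,210,480,310) if c=="top" else (210,170,310,270)
    cv2.imwrite(f"pics/{c}_cmp.png",np.hstack([cv2.resize(q[x[1]:x[3],x[0]:x[2]],(400,400),interpolation=cv2.INTER_CUBIC) for q in(a,im)]))
    if c=="top":
        P=cloud(c,d)
        for n in("tester",):
            r=bot.outline_of(n,c)[0];T=P[r["mask"]&(d>0)];t=T[T[:,2]>.074];cc=t[:,:2].mean(0);ax=np.linalg.svd(t[:,:2]-cc,full_matrices=False)[2][0];ax*=np.sign(ax[0]);print(cc,np.degrees(np.arctan2(ax[1],ax[0])),np.median(t[:,2]),r["confidence"])
E
```

```text
[ 0.47148875 -0.28434105] -23.36858307866077 0.07818493738024346 0.79
```

View pics/top_end.png

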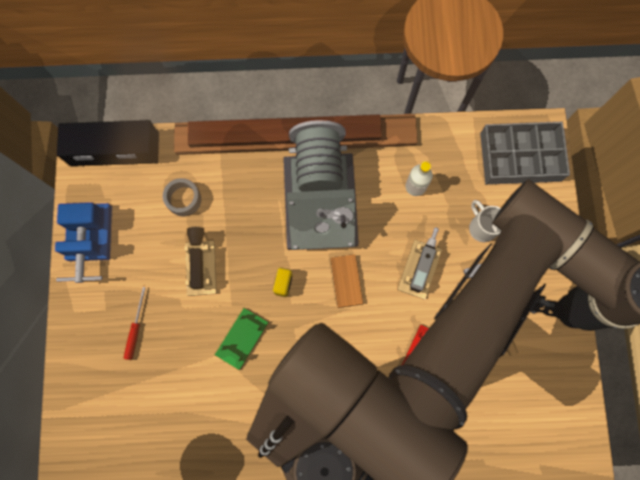

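View pics/scene_end.png

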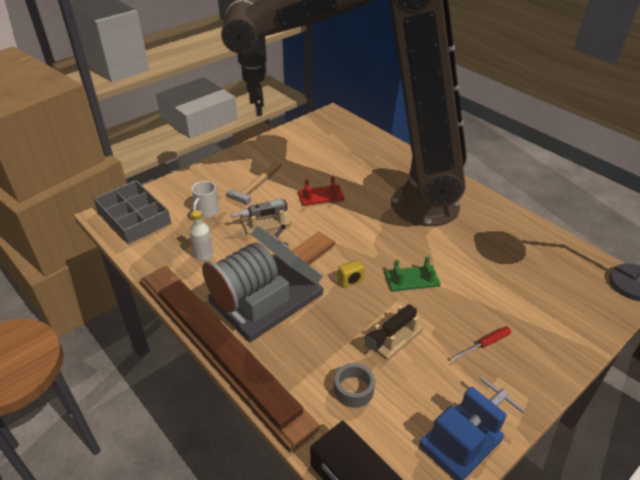

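View pics/top_cmp.png

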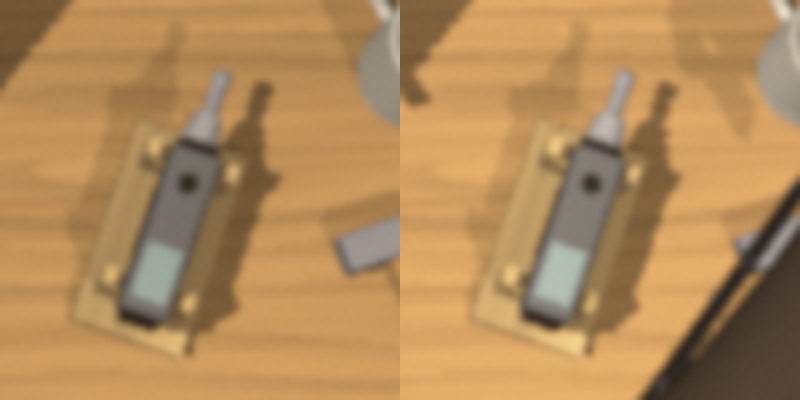

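View pics/scene_cmp.png

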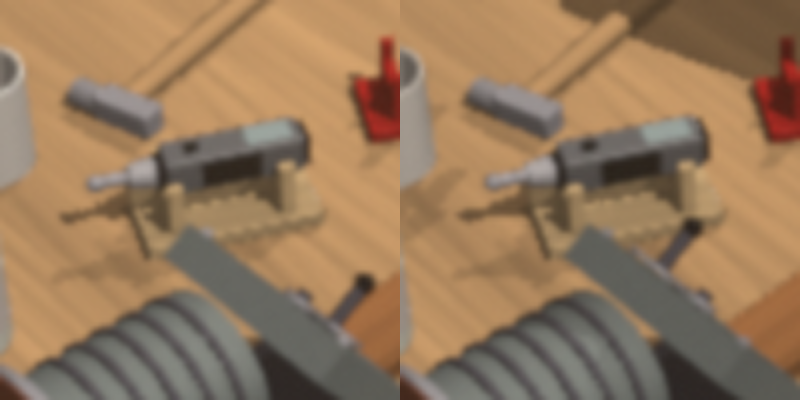

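The end pictures match the start: the tester lies in its rest with its nose forward (top 424,262), the cover is swung aside (top 342,215), and the other things are where they were. Handing in.

```bash
python3 -c "
from cell import bot
print(bot.observe()['t'],bot.observe()['qvel'].round(3));print(bot.close_job())"
```

```text
34.7 [-0.     0.002  0.001  0.     0.    -0.001]
the job is handed in; nothing more can be done
None
```

The job is done and handed in at 34.7 s of the 70 s limit.

**What I did**
- **Cover:** I pushed it right over to its end stop and it stayed there. The bore shows clear in the top view.
- **Press:** I gripped the tester and set it square to the panel, about 0.4° off by the reported pose, and by my estimate within about 2 mm of the port's middle. The axial force rose 4.7–4.8 N, which is about 7.5 mm of the nose's 14 mm travel. I held it there for about 2.8 s with steady readings.
- **Return:** I laid the tester back in its own rest with the nose forward.

**Last checks**
- **Tester:** The end pictures show it within about 2 mm and 1° of where it started.
- **Other things:** Those in view had not moved. In the top view the arm hid part of the hammer, the mug and the red rest, but the scene camera showed them in place.

**What disagreed**
- **Gripper tips:** The cameras put the fingertips about 25 mm behind the reported TCP, so I went 21 mm lower than the given numbers to grip the tester.
- **Camera alignment:** The scene camera was about 3 mm off, and the top camera about 2.7 mm sideways from the robot. I corrected for the sideways offset at the port.
- **Cover stop:** The wrist force reached about 45 N as the shut fingers pushed the cover against its stop. That is under the 120 N wrist limit. The 40 N limit is for the arm or gripper body, and I took the contact to be the fingers.

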